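# Set the label dispenser's guide roller with the plug gauge

### The job

Set the label dispenser's guide to the plug gauge: with the barrel lying on the sloping deck against the fixed rail, beside the roller, turn the eccentric's wing until the roller just touches it, then draw the gauge out lengthways along the rail, handle first, until the barrel has passed the roller, to feel that it slides without shake. Leave the roller at that setting, and put the gauge away in the rack, its barrel pressed, not dropped, fully home in both spring clips. Leave everything else on the bench as it is.

Things in the scene. Friction and masses are not known exactly. Their poses are not given: they have to be found in the camera images.
- gauge_handle (a point): Middle of the plug gauge's black handle, on its axis. The gauge is one loose round bar 185 mm long, 0.14 kg: a steel barrel 40 mm in diameter, 110 long, then a coaxial handle 20 mm in diameter, 75 long. Its y axis runs from barrel to handle; x, z turn as it rolls. It starts lying on the bench, axis 20 mm up, and balances 35 mm inside the barrel from the handle: held by the handle it wants 40 N of grip.
- gauge_barrel (a point): Centre of the gauge's barrel, on its axis; y along the axis towards the handle. The barrel ends at y = -55 and 55 mm, the handle's middle is at 92.5 mm, its end at 130 mm.
- deck: Aluminium deck of the label dispenser, fixed, sloping 30 degrees down to the robot. Axes: x up the slope, y level along the rail, z square out of the deck; z = 0 is its surface, from x = -30 to 105, y = -110 to 55 mm (past y = 55 all is free down to the bench). Origin: at the foot of the rail's upper face, level with the eccentric. A label roll 156 mm across stands at y = -283 to -127 mm.
- rail (a point): Top edge of the fixed steel edge rail's upper face, half-way along it. The rail stands on the deck: upper face at deck x = 0, 12 mm thick, 26 mm high, from deck y = -70 to 30 mm. Axes as the deck's.
- seat (a point): Where the centre of the barrel goes for setting: deck x = 20, y = -5, z = 20 mm, axes as the deck's. Laid there, between rail and roller with its axis along y, the gauge rests by its own weight on deck and rail. The handle belongs on the +y side, overhanging the deck's end (its middle at deck y = 87 mm), clear of rail and roller.
- roller (a point): Centre of the white guide roller, 36 mm in diameter, from 2 to 42 mm above the deck, which spins freely on the eccentric. In deck axes it is at x = 55.5 + 10 cos q, y = 10 sin q, z = 20 mm, q being eccentric. The gap from rail to roller is its x less 18 mm, so 37.5 + 10 cos q mm.
- eccentric (a joint): Angle q of the eccentric bolt, rad, 0 to 2.6, counter-clockwise looking down on the deck; it stays where it is left (friction 0.1 N m). At 0 the wing's nose points up the slope and the gap is widest, 47.5 mm; it starts at 0 to 0.55. The roller meets a 40 mm gauge lying at the rail at q = 1.32; there the gap closes by 9.7 mm a radian.
- wing (a point): Grip point of the eccentric's black wing head, on the bolt's axis, which is square to the deck at deck x = 55.5, y = 0; the point is 67 mm above the deck. The wing is a lever 14 mm thick, from 53 to 81 mm above the deck, reaching 9 mm behind the axis and 48 mm before it (28 mm, then a nose 10 mm thick). x points to the nose, z out of the deck along the bolt.
- rack: Gauge rack, fixed on the bench: plywood base 74 x 125 x 15 mm with two steel spring clips, each 14 mm wide, at y = -38 and 38 mm. Origin: centre of the base's underside; z up, y along the gauge's place. The barrel lies free between the clips for 62 mm. A clip is a pair of spring fingers whose lips, 50 mm above the bench, leave a mouth 30 mm wide; their tips reach 59 mm.
- clips (a point): Where the barrel's centre is when home in the clips, 38 mm above the bench; axes as the rack's. Laid on the lips the barrel stays there, axis about 64 mm above the bench; pressed straight down half-way between the clips (10 to 14 N; held round the barrel it cannot roll aside) the lips spring apart and close over it, and it stands on the clip floors. The handle may stick out at either end.
- label_roll: Bystander: loose roll core with kraft labels, 96 mm across, 36 mm tall, lying flat; origin at the centre of its underside. Leave it alone.
- card_pack: Bystander: pack of white cards 86 x 54 x 16 mm; origin at the centre of its underside. Leave it alone.
- gift_box: Bystander: white lidded box 93 x 93 x 46 mm; origin at the centre of its underside. Leave it alone.
- mail_box: Bystander: brown card box 120 x 80 x 40 mm; origin at the centre of its underside. Leave it alone.
- tape_stand: Bystander: grey bench tape holder 75 x 150 mm, 125 mm tall; origin at the centre of its underside. Leave it alone.
- coffee_cup: Bystander: black lidded cup, 84 mm across, 112 mm tall; origin at the centre of its underside. Leave it alone.
- marker: Bystander: flat-sided marker pen 130 x 16 x 15 mm; origin at the centre of its underside. Leave it alone.
Things that resemble listed ones, but are neither listed nor needed, are in the scene too. Leave any purple look-alike of the rack alone.

How it is judged (in metres and radians):
On the way, in this order (a step that is already met when the one before it is completed fails the run):
1. the barrel lies on deck and rail (axis within 3.5 mm of its seat, barrel centre at deck y -35 to 15 mm) and the roller is set to it: gap 39 to 41.5 mm (x of gauge_barrel in the frame of deck between 0.0165 and 0.0235 m and z of gauge_barrel in the frame of deck between 0.016 and 0.024 m and angle between the y axis of gauge_barrel and the y axis of deck, either way round below 0.08 rad and y of gauge_barrel in the frame of deck between -0.035 and 0.015 m and x of roller in the frame of deck between 0.057 and 0.0595 m), for 0.3 s.
2. still on deck and rail, with the gap 39 to 41.5 mm, the gauge has been drawn out until its barrel centre is past deck y = 60 mm, clear of the roller (x of gauge_barrel in the frame of deck between 0.0165 and 0.0235 m and z of gauge_barrel in the frame of deck between 0.016 and 0.024 m and angle between the y axis of gauge_barrel and the y axis of deck, either way round below 0.08 rad and y of gauge_barrel in the frame of deck above 0.06 m and x of roller in the frame of deck between 0.057 and 0.0595 m), for 0.1 s.
At the end, for the whole second after the job is handed in: The gauge is at rest in the rack with its barrel home in both clips (axis within 4 mm of the clips' middle line, 34 to 41.5 mm above the bench, along the rack within 0.08 rad, centred within 20 mm), and the roller still stands 39 to 41.5 mm from the rail (x of gauge_barrel in the frame of rack between -0.004 and 0.004 m and y of gauge_barrel in the frame of rack between -0.02 and 0.02 m and z of gauge_barrel in the frame of rack between 0.034 and 0.0415 m and angle between the y axis of gauge_barrel and the y axis of rack, either way round below 0.08 rad and x of roller in the frame of deck between 0.057 and 0.0595 m and linear speed of gauge below 0.01 m/s); the robot touches nothing.
It fails at once if a bystander is pushed more than 30 mm (distance of any of label_roll, card_pack, gift_box, mail_box, tape_stand, coffee_cup, marker from where it was at the start of the episode above 0.03 m).
It fails at once if the gauge is dropped into the clips: faster than 0.45 m/s while over their mouths (x of gauge_barrel in the frame of rack between -0.03 and 0.03 m and y of gauge_barrel in the frame of rack between -0.05 and 0.05 m and z of gauge_barrel in the frame of rack between 0.055 and 0.09 m and linear speed of gauge above 0.45 m/s).
It also fails if it takes over 72 s, if anything falls off the work surface, if the arm or the gripper's body presses on something with over 40 N, if the wrist force passes 120 N, or if a joint passes its speed limit or range.

### The arm

A 6-joint arm with a two-finger parallel gripper is mounted at the origin on the work surface. World frame = base frame: x ahead of the robot, y to its left, z up, the work surface at z = 0. Lengths are in mm, angles in rad, forces in N, time in s.
With the tool pointing down it reaches from about 300 to 775 mm from the base axis. Payload 14.6 kg.
Tool frame: the origin (TCP) lies on the front face of the gripper's body, between the roots of the fingers; the fingertips stand 97 mm ahead of it and the grasp point (between the pads) lies 78 mm ahead of it; z points along the fingers, y is the line along which they close (so a half turn about z gives the same grasp; the last joint's range is limited). The gripper opens to 94 mm and grips with 3 to 60 N. Pads are 16 mm wide; open, the fingers measure 119 mm over their backs; the gripper's body (75 mm by 177 mm) begins 78 mm behind the grasp point.
Start: joints at [-1.225, 0.3, 1.521, -0, 1.321, -0.067], TCP at [220.639, -503.794, 302.646] pointing down, gripper open.
Joint ranges: [-3.03, 3.03], [-0.79, 2.21], [0.23, 2.52], [-1.04, 4.18], [0, 3.07], [-2.55, 2.55]. Speed limits (rad/s): [2.22, 2.22, 2.57, 3.14, 3.14, 3.14].

### API

Orientations are given as [roll, pitch, yaw] about the fixed x, y, z axes, in that order (R = Rz(yaw) Ry(pitch) Rx(roll)).
In Python, from cell import * gives the robot as it stands.
- The arm moves only by the tool carry_out, never from a script. Its arguments are lists of equal length, an entry for each row: "slide": the shift along the world's x, y, z scaled (see below), a list of three; "dr": the turn, a rotation vector about the world's x, y, z scaled (see below), a list of three; "gripper": the opening in per cent of the stroke, from 0 (shut) to 100 (fully open). A call has 1 to 10 rows; each row is the pose to reach, as a shift and turn from the pose commanded when the call began, turning the shorter way round; what a row does not reach only later rows make up. The controller multiplies each number of a shift by 0.25 m and each number of a turn by 360 degrees. A row lasts 1/12 s, in which the tool goes at most 41.7 mm and 7.16 degrees, less where a joint would pass 70% of its speed; a pose out of reach is approached as far as the arm can. A call with a number of a shift or a turn outside -1 to 1 is refused whole. A call with a gripper value outside its range is refused whole. The fingers move at their own pace and stop on an object; "newtons" is the grip in N (left out, the last holds). Time passes only in rows, so rows that repeat a pose let the fingers close. It gives the time, the measured TCP pose, the force, the opening and the grip force at its end, in the units of the state.
- read_state(): the state, without advancing time (a new reading comes with each control period).
- camera(name): name is "scene" or "top" or "wrist"; returns the picture (480x640x3 uint8, red, green, blue); there is no depth.
- camera_model(name): a dict with "vfov" (degrees; the focal length in pixels is half the picture's height over the tangent of half this angle, whatever the lens; pixels are square), "cx", "cy" (the principal point, pixels), "R" (3x3) and "t" (3): a world point X has camera coordinates R X + t. Camera axes: x right, y down, z forward; pixel columns grow to the right and rows downward; lengths in mm; the calibration is good to about 2 mm. A picture is of the moment at which its call begins: read the wrist's pose just before it. camera_model takes no time and is no camera call; for the wrist camera it gives the pose at the moment of the call.
- sign_off(): hands the job in; it is judged then, once.
The state is a dict: "clock": time; "joints": joint angles; "qd": joint speeds; "effort": joint torques, N m; "eef_pos": TCP position; "eef_rot": TCP orientation; "wrist_force": force on the tool from outside, world axes, zero at the start; "moment": the same for the moment, N m; "finger_gap": finger opening in mm; "finger_force": force on a finger pad.
Only numpy, scipy, OpenCV 4.12 (cv2) and the standard library are available. Lean on these libraries where they do the work, as an engineer would, in place of code of your own. Each camera call takes 0.05 s, during which the arm holds its last target. There are 200 camera calls.

## Working session

There is one attempt and no reset: what is moved stays moved. The work goes in short steps, Python scripts to look and compute and a tool call to move; the robot and the scene stay as the last step left them, time stands still between calls to the robot, and variables do not carry over. Pictures are saved under pics/ and viewed, at most 10 in all, crops included, and the job is handed in when it is done.

Besides the shell and the picture viewer there is one more tool, called in YAML: its name, and indented under it one key for each argument. carry_out: Moves the arm, as the interface text tells. Its arguments: {"type":"object","properties":{"slide":{"type":"array","items":{"type":"array","items":{"type":"number","minimum":-1,"maximum":1}}},"dr":{"type":"array","items":{"type":"array","items":{"type":"number","minimum":-1,"maximum":1}}},"gripper":{"type":"array","items":{"type":"number"}},"newtons":{"type":"number"}},"required":["slide","dr","gripper"]}

```bash
mkdir -p pics; ls
python3 - <<'E'
from cell import *
import cv2
for n in ("scene","top"):
    cv2.imwrite(f"pics/{n}0.png",camera(n)[:,:,::-1]); m=camera_model(n); print(n,m)
print(read_state())
E
```

```text
pics
scene {'vfov': 53.31841074482893, 'cx': 316.79123070976243, 'cy': 242.11980572684763, 'R': array([[ 0.71288379,  0.70109489,  0.01620652],
       [ 0.43997138, -0.42913465, -0.78884006],
       [-0.54609695,  0.5694817 , -0.61438482]]), 't': array([-354.63224882, -178.85485948, 1733.51962786])}
top {'vfov': 46.46179646407498, 'cx': 320.7123663695644, 'cy': 242.99021919767094, 'R': array([[ 0.00783284, -0.99979691, -0.0185686 ],
       [-0.99159431, -0.00536765, -0.12927453],
       [ 0.12914861,  0.0194251 , -0.99143497]]), 't': array([ -34.25578554,  539.41387388, 1445.08726373])}
{'clock': 0.1, 'joints': array([-1.22459836e+00,  3.00429566e-01,  1.52150274e+00, -5.38285361e-06,
        1.32067841e+00, -6.65688637e-02]), 'qd': array([-9.29629107e-04, -1.67181392e-03, -1.22304404e-03, -8.48578249e-05,
       -6.92669791e-04,  1.79360672e-04]), 'effort': array([ 2.03560347e-03, -5.32640505e+01, -3.53279185e+01,  7.09517626e-02,
        2.35345087e-02, -7.83254950e-05]), 'eef_pos': array([ 220.59956691, -503.68472138,  302.14219752]), 'eef_rot': array([-3.14057650e+00, -6.25184553e-05,  4.12768130e-01]), 'wrist_force': array([0.29317863, 0.11223657, 0.20060157]), 'moment': array([0.03614758, 0.03536855, 0.00079933]), 'finger_force': 0.0, 'finger_gap': 94.1703617416086}
```

View pics/scene0.png

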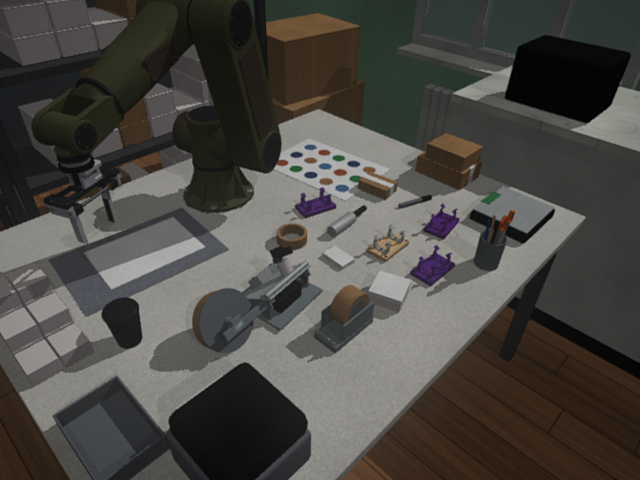

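View pics/top0.png

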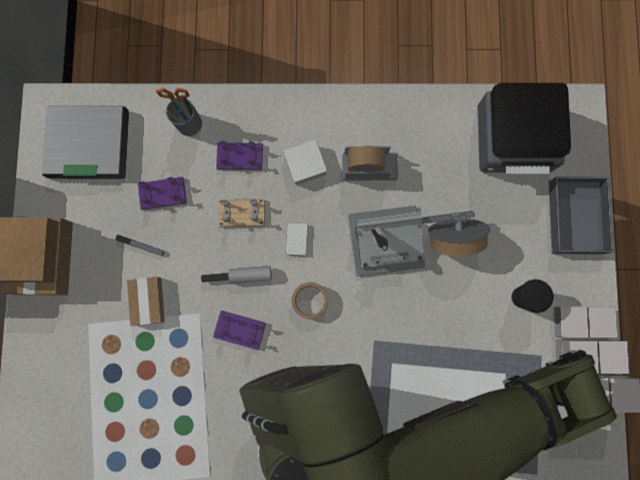

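The top view shows the steel gauge at about (236,275), with its black handle to the left at (214,278). The tan plywood rack is at (242,213), and the purple look-alikes are at (162,193), (240,156) and (240,330). The dispenser deck is at (388,240), with its black wing at (378,238). The rack I need is the only plywood-coloured one.

```bash
cat > h.py <<'E'
from cell import *
import numpy as np, cv2
from scipy.spatial.transform import Rotation as Ro
def ray(n,uv,m=None):
    m=m or camera_model(n); f=240/np.tan(np.radians(m["vfov"]/2))
    d=np.array([(uv[0]-m["cx"])/f,(uv[1]-m["cy"])/f,1.])
    return -m["R"].T@m["t"], m["R"].T@d
def onz(n,uv,z,m=None):
    o,d=ray(n,uv,m); return o+d*(z-o[2])/d[2]
def proj(n,X,m=None):
    m=m or camera_model(n); f=240/np.tan(np.radians(m["vfov"]/2))
    c=m["R"]@np.asarray(X,float)+m["t"]; return c[:2]/c[2]*f+[m["cx"],m["cy"]]
def tri(rs):
    A=0;b=0
    for o,d in rs:
        d=d/np.linalg.norm(d);P=np.eye(3)-np.outer(d,d);A=A+P;b=b+P@o
    return np.linalg.solve(A,b)
E
python3 - <<'E'
from h import *
np.set_printoptions(precision=1,suppress=True)
for n,uv,z in [("gaugeL",(202,278),20),("gaugeR",(270,273),20),("rack",(242,213),15),("deck_c",(388,240),40),("wing",(378,238),100)]:
    print(n,onz("top",uv,z))
m=camera_model("wrist");print(m,-m["R"].T@m["t"])
a=cv2.imread("pics/top0.png")[190:300,190:440]
cv2.imwrite("pics/crop0.png",cv2.resize(a,None,fx=3.2,fy=3.2,interpolation=cv2.INTER_CUBIC))
E
```

```text
gaugeL [445.9 284.9  20. ]
gaugeR [460.3 103.8  20. ]
rack [622.9 183.6  15. ]
deck_c [ 547.8 -207.9   40. ]
wing [ 544.6 -176.6  100. ]
{'vfov': 67.89213760937996, 'cx': 319.90999596583924, 'cy': 241.10370848236678, 'R': array([[ 0.4, -0.9, -0. ],
       [-0.9, -0.4,  0.2],
       [-0.2, -0.1, -1. ]]), 't': array([-550. ,  -24.9,  389.7])} [ 284.4 -476.2  383.9]
```

View pics/crop0.png

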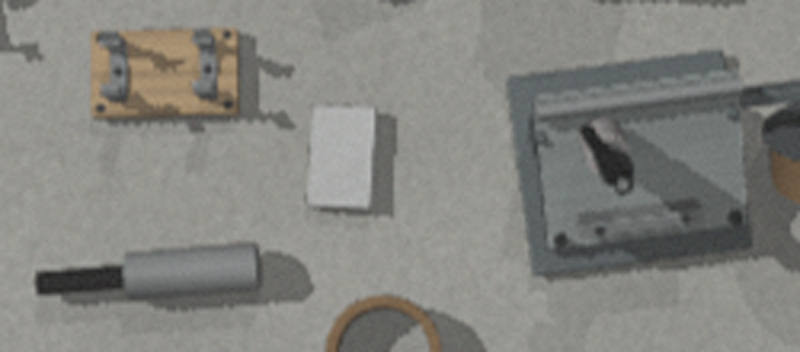

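The crop shows the plywood rack with its clips at crop (118,70) and (207,65). The gauge has its handle at crop (80,280) and its barrel at (190,268). On the deck, the black wing's bolt end is at (622,183) and its nose points up and left to (592,130), so q is about 0.5. I'll take closer wrist views next.

carry_out:
  slide:
    - [0.72,1.0,0.12]
    - [0.72,1.0,0.12]
    - [0.72,1.0,0.12]
    - [0.72,1.0,0.12]
    - [0.72,1.0,0.12]
    - [0.72,1.0,0.12]
    - [0.72,1.0,0.12]
    - [0.72,1.0,0.12]
    - [0.72,1.0,0.12]
    - [0.72,1.0,0.12]
  dr:
    - [0,0,-0.0657]
    - [0,0,-0.0657]
    - [0,0,-0.0657]
    - [0,0,-0.0657]
    - [0,0,-0.0657]
    - [0,0,-0.0657]
    - [0,0,-0.0657]
    - [0,0,-0.0657]
    - [0,0,-0.0657]
    - [0,0,-0.0657]
  gripper: [100,100,100,100,100,100,100,100,100,100]

```text
clock: 0.93
eef_pos: [401.1, -253.0, 332.6]
eef_rot: [-3.142, 0.0, 0.003]
wrist_force: [0.3, -0.7, -0.3]
finger_gap: 93.9
finger_force: 0.0
```

```bash
cat > snap.py <<'E'
import sys,pickle
from h import *
n=sys.argv[1]; s=read_state(); m=camera_model("wrist"); im=camera("wrist")
pickle.dump((s,m,im),open(f"pics/{n}.pkl","wb")); cv2.imwrite(f"pics/{n}.png",im[:,:,::-1])
print(s["clock"],s["eef_pos"],s["eef_rot"],abs(s["qd"]).max())
E
python3 snap.py A
```

```text
0.9333 [ 401.08542861 -252.9623646   332.56029305] [-3.14157551e+00  1.91818716e-04  2.52899712e-03] 0.04984111965299942
```

carry_out:
  slide:
    - [0,0.6,0]
    - [0,0.6,0]
    - [0,0.6,0]
    - [0,0.6,0]
    - [0,0.6,0]
    - [0,0.6,0]
    - [0,0.6,0]
  dr:
    - [0,0,0]
    - [0,0,0]
    - [0,0,0]
    - [0,0,0]
    - [0,0,0]
    - [0,0,0]
    - [0,0,0]
  gripper: [100,100,100,100,100,100,100]

```text
clock: 1.57
eef_pos: [400.5, -104.9, 332.5]
eef_rot: [3.141, 0.0, -0.001]
wrist_force: [0.3, -0.8, 0.2]
finger_gap: 93.4
finger_force: 0.0
```

```bash
python3 snap.py B
```

```text
1.5667 [ 400.52477191 -104.91479115  332.5422997 ] [ 3.14143136e+00  1.83041369e-04 -1.10976355e-03] 0.011154617642017209
```

carry_out:
  slide:
    - [0.1,1.0,0]
    - [0.1,1.0,0]
    - [0.1,1.0,0]
    - [0.1,1.0,0]
    - [0.1,1.0,0]
    - [0.1,1.0,0]
    - [0.1,1.0,0]
    - [0.1,1.0,0]
    - [0.1,1.0,0]
    - [0.1,1.0,0]
  dr:
    - [0,0,0]
    - [0,0,0]
    - [0,0,0]
    - [0,0,0]
    - [0,0,0]
    - [0,0,0]
    - [0,0,0]
    - [0,0,0]
    - [0,0,0]
    - [0,0,0]
  gripper: [100,100,100,100,100,100,100,100,100,100]

```text
clock: 2.45
eef_pos: [426.0, 144.6, 332.5]
eef_rot: [3.141, 0.0, -0.002]
wrist_force: [0.2, 0.5, -0.0]
finger_gap: 93.4
finger_force: 0.0
```

```bash
python3 snap.py C
```

```text
2.45 [426.01202379 144.6316186  332.52278479] [ 3.14131631e+00  2.50167129e-04 -2.32469078e-03] 0.006935927457523885
```

View pics/A.png

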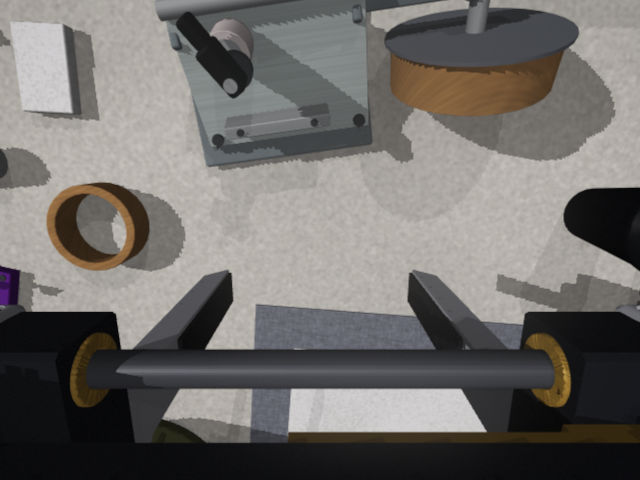

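View pics/B.png

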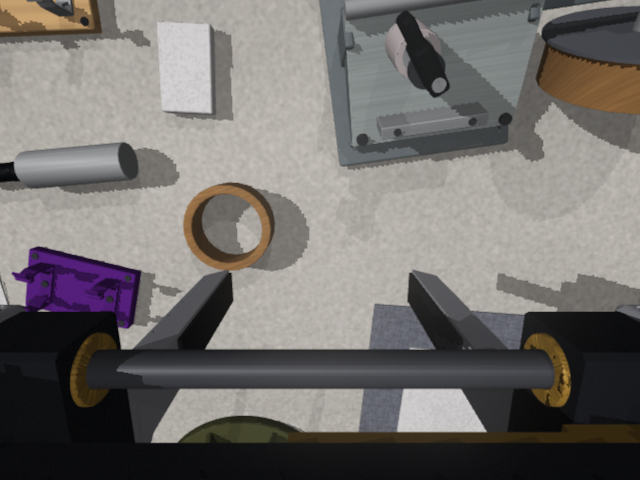

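View pics/C.png

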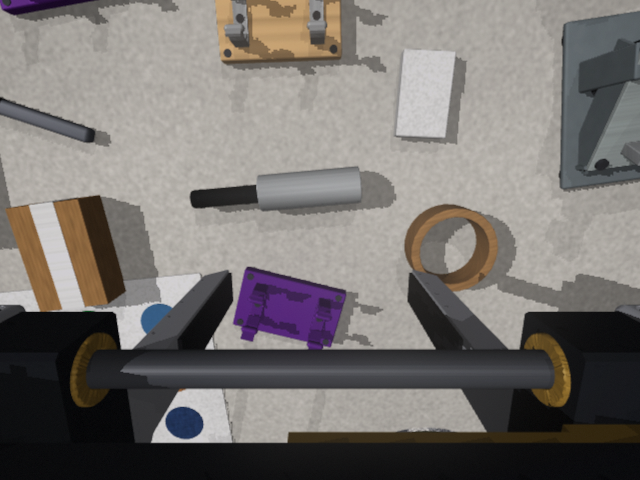

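In A, the wing's bolt end is at (232,87), its nose at (185,20), and the low rail block at (275,122). In C, the gauge's handle end is at (193,198) and its barrel end at (360,183). The rack at (280,30) and the upper part of the deck are cut off, so I'll take views from further ahead.

carry_out:
  slide:
    - [0.4,0.12,0]
    - [0.4,0.12,0]
    - [0.4,0.12,0]
    - [0.4,0.12,0]
    - [0.4,0.12,0]
    - [0.4,0.12,0]
  dr:
    - [0,0,0]
    - [0,0,0]
    - [0,0,0]
    - [0,0,0]
    - [0,0,0]
    - [0,0,0]
  gripper: [100,100,100,100,100,100]

```text
clock: 3.0
eef_pos: [525.3, 175.1, 332.6]
eef_rot: [3.141, 0.0, -0.001]
wrist_force: [-0.2, -1.0, -1.0]
finger_gap: 93.7
finger_force: 0.0
```

```bash
python3 snap.py F
```

```text
3.0 [525.28870895 175.09918093 332.61936691] [ 3.14145726e+00  4.03208117e-04 -1.36057396e-03] 0.018940260166498007
```

carry_out:
  slide:
    - [0,-1,0]
    - [0,-1,0]
    - [0,-1,0]
    - [0,-1,0]
    - [0,-1,0]
    - [0,-1,0]
    - [0,-1,0]
    - [0,-1,0]
    - [0,-1,0]
  dr:
    - [0,0,0]
    - [0,0,0]
    - [0,0,0]
    - [0,0,0]
    - [0,0,0]
    - [0,0,0]
    - [0,0,0]
    - [0,0,0]
    - [0,0,0]
  gripper: [100,100,100,100,100,100,100,100,100]

```text
clock: 3.8
eef_pos: [525.1, -73.6, 333.1]
eef_rot: [-3.142, -0.001, -0.001]
wrist_force: [0.1, -0.1, 1.5]
finger_gap: 93.5
finger_force: 0.0
```

```bash
python3 snap.py E
```

```text
3.8 [525.08956173 -73.56458374 333.08961786] [-3.14151329e+00 -6.48936711e-04 -6.15969251e-04] 0.030962220374081327
```

carry_out:
  slide:
    - [0,-0.7,0]
    - [0,-0.7,0]
    - [0,-0.7,0]
    - [0,-0.7,0]
    - [0,-0.7,0]
    - [0,-0.7,0]
    - [0,-0.7,0]
  dr:
    - [0,0,0]
    - [0,0,0]
    - [0,0,0]
    - [0,0,0]
    - [0,0,0]
    - [0,0,0]
    - [0,0,0]
  gripper: [100,100,100,100,100,100,100]

```text
clock: 4.43
eef_pos: [525.9, -247.4, 332.6]
eef_rot: [-3.141, 0.0, 0.001]
wrist_force: [0.4, 0.7, -0.2]
finger_gap: 94.2
finger_force: 0.0
```

```bash
python3 snap.py D
python3 - <<'E'
from h import *
import pickle
c=np.array([580,-205,60.])
ims=[]
for n in "ED":
    s,m,im=pickle.load(open(f"pics/{n}.pkl","rb"))
    u=proj("wrist",c,m);print(n,u)
    x0=int(np.clip(u[0]-133,0,373));y0=int(np.clip(u[1]-150,0,180));print(x0,y0)
    ims.append(cv2.resize(im[y0:y0+300,x0:x0+266,::-1],None,fx=1.5,fy=1.5,interpolation=cv2.INTER_CUBIC))
cv2.imwrite("pics/ED.png",np.hstack(ims))
E
```

```text
4.4333 [ 525.90385677 -247.38635688  332.55958416] [-3.14112880e+00  1.79696938e-04  8.58019047e-04] 0.024791614730549583
E [454.21725911 168.78131292]
321 18
D [276.29465209 169.3758819 ]
143 19
```

View pics/ED.png

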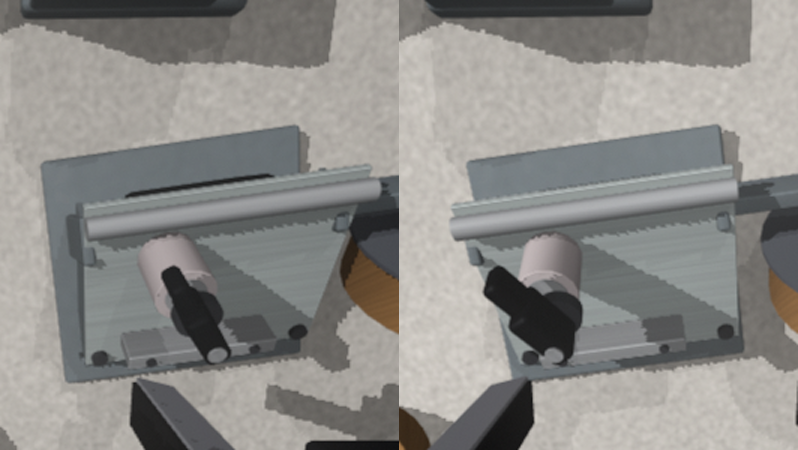

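In ED, the wing's bolt head is at crop (218,354) in E and (557,354) in D, with the roller below it. The rail block is at (200,345) in E and (625,338) in D, and the two black corner knobs are visible. I'll enlarge the rail in A and B to read its corners.

Run:
```python
from h import *
import pickle
L=lambda n:pickle.load(open(f"pics/{n}.pkl","rb"))
A=L("A")[2][98:173,200:380,::-1];B=L("B")[2][98:173,345:525,::-1]
o=np.vstack([cv2.resize(x,None,fx=4,fy=4,interpolation=cv2.INTER_CUBIC) for x in(A,B)])
cv2.imwrite("pics/rail.png",cv2.convertScaleAbs(o,alpha=1.6))
np.set_printoptions(precision=1,suppress=True)
# gauge in C
s,m,im=L("C")
hsv=cv2.cvtColor(im,cv2.COLOR_RGB2HSV);roi=np.zeros((480,640),np.uint8);roi[150:225,170:400]=1
print("gray px",im[185,310],im[196,225],im[160,310],im[205,385])
dark=((im.max(2)<60)&(roi>0)).astype(np.uint8)
for c in cv2.findContours(dark,0,1)[0]:
    if cv2.contourArea(c)>150: print("dark",cv2.minAreaRect(c),cv2.boxPoints(cv2.minAreaRect(c)))
for n in "FE":
    s,m,im=L(n);h=cv2.cvtColor(im,cv2.COLOR_RGB2HSV)
    w=((h[:,:,0]>8)&(h[:,:,0]<22)&(h[:,:,1]>80)&(h[:,:,2]>120)).astype(np.uint8)
    w=cv2.morphologyEx(w,cv2.MORPH_CLOSE,np.ones((9,9)))
    for c in cv2.findContours(w,0,1)[0]:
        if cv2.contourArea(c)>2500:
            r=cv2.minAreaRect(c);b=cv2.boxPoints(r);P=[onz("wrist",p,15,m) for p in b]
            print(n,"wood",r,cv2.contourArea(c));print(np.array(P),np.mean(P,0))
```

```text
gray px [160 160 163] [39 38 37] [177 174 168] [126 122 118]
dark ((223.59725952148438, 196.4691162109375), (17.50874137878418, 65.91786193847656), 84.92039489746094) [[190.  190.7]
 [255.7 184.8]
 [257.2 202.3]
 [191.5 208.1]]
F wood ((309.6455993652344, 121.50379943847656), (71.73440551757812, 117.35879516601562), 87.91743469238281) 8042.5
[[661.  247.9  15. ]
 [665.  125.7  15. ]
 [592.5 120.6  15. ]
 [588.1 248.5  15. ]] [626.6 185.7  15. ]
E wood ((75.73011779785156, 121.8280029296875), (72.17048645019531, 123.13680267333984), 87.91743469238281) 6791.0
[[661.  246.9  15. ]
 [665.3 117.8  15. ]
 [592.2 123.9  15. ]
 [587.5 259.1  15. ]] [626.5 186.9  15. ]
```

View pics/rail.png

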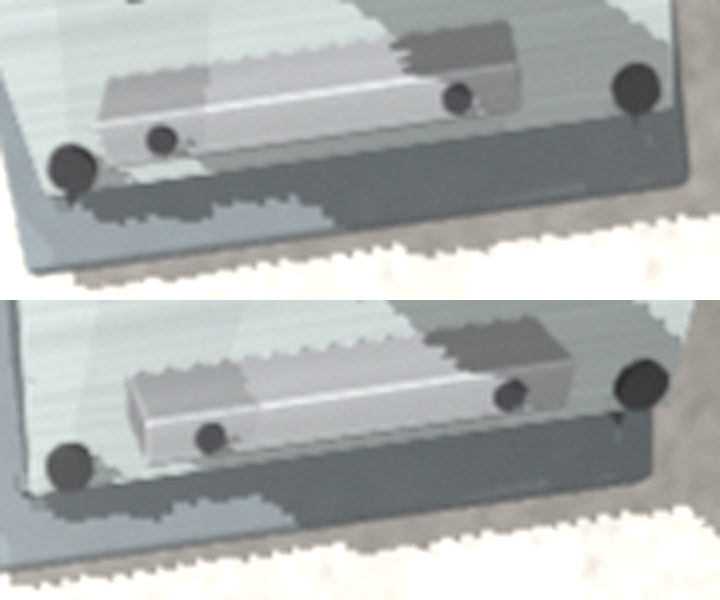

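In the rail crop, the rail's ridge (the top edge of its upper face) runs from (97,124) to (519,67) in A and from (147,420) to (572,360) in B. The screws, knobs and end corners are all visible.

Run:
```python
from h import *
import pickle
from scipy.optimize import least_squares
np.set_printoptions(precision=1,suppress=True)
M={n:pickle.load(open(f"pics/{n}.pkl","rb"))[1] for n in "ABCDEF"}
c4=lambda u,v,x,y:(x+(u+.5)/4-.5,y+(v+.5)/4-.5)
a=lambda u,v:("A",c4(u,v,200,98)); b=lambda u,v:("B",c4(u,v-300,345,98))
e=lambda u,v:("E",(321+(u+.5)/1.5-.5,18+(v+.5)/1.5-.5)); d=lambda u,v:("D",(143+(u-398.5)/1.5-.5,19+(v+.5)/1.5-.5))
pts={"railL":[a(97,124),b(147,420)],"railR":[a(519,67),b(572,360)],"scrL":[a(161,140),b(210,438)],"scrR":[a(457,98),b(510,395)],
"knL":[a(72,167),b(70,466),e(100,357),d(531,357)],"knR":[a(636,88),b(641,384),e(297,331),d(725,331)],
"bolt":[("A",(231,87)),("B",(439,86)),e(218,354),d(557,354)]}
T={}
for k,o in pts.items():
    T[k]=tri([ray("wrist",uv,M[n]) for n,uv in o])
    print(k,T[k],"res",[np.round(np.hypot(*(proj("wrist",T[k],M[n])-uv)),1) for n,uv in o])
for i,j in(("railL","railR"),("scrL","scrR"),("knL","knR")):
    v=T[i]-T[j];print(np.linalg.norm(v),np.degrees(np.arctan2(-v[0],v[1])),"slope",v[2])
def D(p): return Ro.from_euler("ZY",[p[3],-np.pi/6]).as_matrix()
def f(p):
    R=D(p);O=p[:3];g=lambda x,y,z:O+R@np.array([x,y,z]);r=[]
    for k,X in(("railL",g(0,30,26)),("railR",g(0,-70,26)),("bolt",g(55.5,0,p[4])),("knL",g(p[5],p[6],p[7])),("knR",g(p[5],p[8],p[7]))):
        for n,uv in pts[k]: r+=list((proj("wrist",X,M[n])-uv))
    r.append((p[4]-82)/6);return np.array(r)
s=least_squares(f,[510,-200,40,.1,82,-20,45,5,-100],loss="soft_l1");print("deck",s.x,"yaw",s.x[3]);print(f(s.x))
np.save("deck.npy",s.x[:4])
R=D(s.x);print("deck axes",R.T)
for k in T: print(k,R.T@(T[k]-s.x[:3]))
print("gauge handle", [onz("wrist",uv,20,M["C"]) for uv in((190.7,199.4),(256.5,193.5),(361,184))])
```

```text
railL [ 492.9 -162.9   64.4] res [np.float64(0.3), np.float64(0.3)]
railR [ 506.2 -261.8   62.7] res [np.float64(0.5), np.float64(0.5)]
scrL [ 489.1 -177.8   64.7] res [np.float64(0.0), np.float64(0.0)]
scrR [ 498.7 -247.4   64.6] res [np.float64(0.0), np.float64(0.0)]
knL [ 484.  -148.7   35. ] res [np.float64(0.3), np.float64(0.1), np.float64(0.3), np.float64(0.4)]
knR [ 503.8 -292.    34.9] res [np.float64(0.2), np.float64(0.3), np.float64(0.3), np.float64(0.3)]
bolt [ 516.5 -190.2  141.2] res [np.float64(1.0), np.float64(0.1), np.float64(0.5), np.float64(0.5)]
99.7660294052581 7.649428769677296 slope 1.7475532177819986
70.1734390154553 7.856217960220347 slope 0.1395416781184764
144.67996909002463 7.859588309157808 slope 0.13498538989639997
deck [ 509.9 -190.9   41.3    0.1   82.9  -20.4   45.4    4.4  -99.3] yaw 0.13544708382010412
[ 0.1 -0.3 -0.1  0.4  0.3 -0.9  0.8  0.1  0.8 -0.3 -0.4  0.1 -0.8  0.4
 -0.5  0.2  0.3 -0.2  0.1 -0.2 -0.2  0.2 -0.3 -0.3 -0.1 -0.  -0.2  0.1
  0.2  0.4  0.3  0.   0.2]
deck axes [[ 0.9  0.1  0.5]
 [-0.1  1.   0. ]
 [-0.5 -0.1  0.9]]
railL [ 0.3 30.  26.5]
railR [ -0.8 -69.7  25.1]
scrL [-4.6 15.8 29.7]
scrR [ -4.5 -54.4  29.5]
knL [-20.4  45.4   4.5]
knR [-20.3 -99.3   4.2]
bolt [55.7 -0.2 83.2]
gauge handle [array([446. , 287.2,  20. ]), array([452.4, 214.1,  20. ]), array([462.6,  99.1,  20. ])]
```

The deck pose fits well: origin about (509.9, -190.9, 41.3), yaw 0.136. The gauge handle's middle is at about (449, 250), with the axis yawed 0.088. I'll go above the handle.

carry_out:
  slide:
    - [-0.306,1,0]
    - [-0.306,1,0]
    - [-0.306,1,0]
    - [-0.306,1,0]
    - [-0.306,1,0]
    - [-0.306,1,0]
    - [-0.306,1,0]
    - [-0.306,1,0]
    - [-0.306,1,0]
    - [-0.306,1,0]
  dr:
    - [0,0,0.19]
    - [0,0,0.19]
    - [0,0,0.19]
    - [0,0,0.19]
    - [0,0,0.19]
    - [0,0,0.19]
    - [0,0,0.19]
    - [0,0,0.19]
    - [0,0,0.19]
    - [0,0,0.19]
  gripper: [100,100,100,100,100,100,100,100,100,100]

```text
clock: 5.32
eef_pos: [448.4, 3.4, 333.0]
eef_rot: [3.141, -0.0, 1.205]
wrist_force: [-0.2, -0.0, 0.2]
finger_gap: 93.9
finger_force: 0.0
```

carry_out:
  slide:
    - [0,0.995,0]
    - [0,0.995,0]
    - [0,0.995,-0.56]
    - [0,0.995,-0.56]
    - [0,0.995,-0.56]
    - [0,0.995,-0.56]
    - [0,0.995,-0.56]
    - [0,0.995,-0.56]
    - [0,0.995,-0.56]
    - [0,0.995,-0.56]
  dr:
    - [0,0,0.074]
    - [0,0,0.074]
    - [0,0,0.074]
    - [0,0,0.074]
    - [0,0,0.074]
    - [0,0,0.074]
    - [0,0,0.074]
    - [0,0,0.074]
    - [0,0,0.074]
    - [0,0,0.074]
  gripper: [60,60,60,60,60,60,60,60,60,60]

```text
clock: 6.15
eef_pos: [448.4, 250.7, 193.3]
eef_rot: [3.141, -0.0, 1.661]
wrist_force: [-0.2, 0.7, 1.1]
finger_gap: 56.1
finger_force: 0.0
```

```bash
python3 snap.py G
python3 - <<'E'
from h import *
import pickle
np.set_printoptions(precision=3,suppress=True)
L=lambda n:pickle.load(open(f"pics/{n}.pkl","rb"))
s,m,im=L("G")
roi=np.zeros((480,640),np.uint8);roi[:420,60:560]=1
dark=((im.max(2)<55)&(roi>0)).astype(np.uint8)
for c in cv2.findContours(dark,0,1)[0]:
    if cv2.contourArea(c)>400: print(cv2.contourArea(c),cv2.minAreaRect(c))
for P in ((446,287,20),(449.2,250,20),(452.4,214,20)): print(proj("wrist",P,m))
# rack holes in F
s,m,im=L("F"); g=im.max(2); r=(g<75).astype(np.uint8); r[:70]=0;r[180:]=0;r[:,:235]=0;r[:,385:]=0
for c in cv2.findContours(r,0,1)[0]:
    if 8<cv2.contourArea(c)<150:
        (x,y),w,_=cv2.minAreaRect(c);print("hole",x,y,w,onz("wrist",(x,y),15,m))
# wing q from dark mask in A,D : principal axis
p=np.load("deck.npy");R=Ro.from_euler("ZY",[p[3],-np.pi/6]).as_matrix()
for n,uv in(("A",(187,21)),("B",(405,14)),("E",(321+172/1.5,18+270/1.5)),("D",(143+(492-399)/1.5,19+277/1.5))):
    o,d=ray("wrist",uv,L(n)[1]);o=R.T@(o-p[:3]);d=R.T@d
    X=o+d*(79-o[2])/d[2];print("nose",n,X,np.arctan2(X[1],X[0]-55.5))
E
```

```text
6.15 [448.42092134 250.66246701 193.32479229] [ 3.14130607e+00 -3.65384901e-05  1.66119227e+00] 0.03697001727816515
38442.0 ((309.5, 341.0), (499.0, 156.0), 0.0)
2474.0 ((320.5357360839844, 252.46511840820312), (26.115842819213867, 101.0988998413086), 0.6740368604660034)
[320.538 199.863]
[320.283 249.878]
[320.163 295.419]
hole 261.5000305175781 153.0 (4.949747085571289, 4.949747562408447) [594.935 238.212  15.   ]
hole 360.5 149.5 (5.0, 5.0) [598.533 130.663  15.   ]
hole 274.0 123.00000762939453 (5.656853675842285, 5.656853675842285) [625.982 223.637  15.   ]
hole 345.5 120.5 (5.0, 5.0) [628.455 147.427  15.   ]
hole 257.0 93.5 (5.0, 4.0) [655.394 240.497  15.   ]
hole 360.5000305175781 89.99999237060547 (4.949747085571289, 4.949747085571289) [658.725 132.257  15.   ]
nose A [98.04 17.26 79.  ] 0.3854432670591593
nose B [102.673  25.344  79.   ] 0.4930021560306547
nose E [113.699  28.733  79.   ] 0.4586016031768245
nose D [107.558  17.384  79.   ] 0.3222960679818203
```

The wrist view confirms the handle: found at pixel (320.5,252.5), predicted (320.3,249.9). The rack centre is (627, 185.5), yaw 0.033. I'll descend and grip.

carry_out:
  slide:
    - [0,0,-0.15]
    - [0,0,-0.3]
    - [0,0,-0.37]
    - [0,0,-0.37]
    - [0,0,-0.37]
    - [0,0,-0.37]
    - [0,0,-0.37]
    - [0,0,-0.37]
    - [0,0,-0.37]
    - [0,0,-0.37]
  dr:
    - [0,0,0]
    - [0,0,0]
    - [0,0,0]
    - [0,0,0]
    - [0,0,0]
    - [0,0,0]
    - [0,0,0]
    - [0,0,0]
    - [0,0,0]
    - [0,0,0]
  gripper: [60,60,60,60,0,0,0,0,0,0]
  newtons: 50

```text
clock: 7.03
eef_pos: [449.2, 250.0, 100.5]
eef_rot: [3.141, -0.0, 1.659]
wrist_force: [0.2, -0.6, -0.7]
finger_gap: 19.7
finger_force: 1.7
```

carry_out:
  slide:
    - [0,0,0]
    - [0,0,0.05]
    - [0,0,0.2]
    - [0,0,0.4]
    - [0,0,0.5]
    - [0,0,0.5]
  dr:
    - [0,0,0]
    - [0,0,0]
    - [0,0,0]
    - [0,0,0]
    - [0,0,0]
    - [0,0,0]
  gripper: [0,0,0,0,0,0]

```text
clock: 7.53
eef_pos: [450.6, 250.7, 231.6]
eef_rot: [3.133, -0.003, 1.659]
wrist_force: [1.9, -0.1, -0.7]
finger_gap: 19.0
finger_force: 50.0
```

```bash
python3 snap.py H
python3 - <<'E'
from h import *
import pickle
s,m,im=pickle.load(open("pics/H.pkl","rb"));print(s["finger_gap"],s["finger_force"],s["moment"])
roi=np.zeros((480,640),np.uint8);roi[:420,250:400]=1
dark=((im.max(2)<55)&(roi>0)).astype(np.uint8)
for c in cv2.findContours(dark,0,1)[0]:
    if cv2.contourArea(c)>400: print(cv2.contourArea(c),cv2.minAreaRect(c))
cv2.imwrite("pics/H2.png",im[:,:,::-1])
E
```

```text
7.5333 [450.62663707 250.73613069 231.60965226] [ 3.13257031 -0.00337254  1.65888174] 0.11761250196071367
18.9663089471904 49.99871492385864 [ 0.1181994  -0.0887492   0.02109536]
11395.5 ((324.5, 322.0), (193.99996948242188, 148.99996948242188), 90.0)
```

```bash
cat > plan.py <<'E'
from h import *
p=np.load("deck.npy");O=p[:3];YAW=0.136
RD=Ro.from_euler("ZY",[YAW,-np.pi/6]).as_matrix()
DOWN=lambda yaw:Ro.from_euler("xyz",[np.pi,0,yaw]).as_matrix()
TG=RD@DOWN(np.pi/2)          # tool into the deck, x along deck +y
def dk(x,y,z): return O+RD@np.array([x,y,z],float)
def mv(c,t):
    (a,A),(b,B)=c,t
    return "slide",np.round((np.array(b)-a)/250,4).tolist(),"dr",np.round(Ro.from_matrix(B@A.T).as_rotvec()/2/np.pi,4).tolist()
E
python3 - <<'E'
from plan import *
c=(np.array([449.14,250,225.15]),DOWN(.264*2*np.pi))
hi=(dk(22,87,100.2+80),TG); print(hi[0],mv(c,hi))
for z in(30,8,1): print(z,mv(hi,(dk(22,87,100.2+z),TG)))
print(mv(hi,(dk(20.3,87,100.4),TG)))
E
```

```text
[ 427.68650126 -114.34717976  208.40230094] ('slide', [-0.0858, -1.4574, -0.067], 'dr', [0.0093, -0.0828, 0.0075])
30 ('slide', [0.0991, 0.0136, -0.1732], 'dr', [0.0, 0.0, 0.0])
8 ('slide', [0.1427, 0.0195, -0.2494], 'dr', [0.0, 0.0, 0.0])
1 ('slide', [0.1565, 0.0214, -0.2737], 'dr', [0.0, 0.0, 0.0])
('slide', [0.1523, 0.0208, -0.2798], 'dr', [0.0, 0.0, 0.0])
```

carry_out:
  slide:
    - [-0.05,-0.75,0.1]
    - [-0.05,-0.75,0.1]
    - [-0.05,-0.75,0.1]
    - [-0.05,-0.75,0.1]
    - [-0.05,-0.75,0.1]
    - [-0.05,-0.75,0.1]
    - [-0.05,-0.75,0.1]
  dr:
    - [0.0093,-0.0828,0.0075]
    - [0.0093,-0.0828,0.0075]
    - [0.0093,-0.0828,0.0075]
    - [0.0093,-0.0828,0.0075]
    - [0.0093,-0.0828,0.0075]
    - [0.0093,-0.0828,0.0075]
    - [0.0093,-0.0828,0.0075]
  gripper: [0,0,0,0,0,0,0]

```text
clock: 8.17
eef_pos: [436.2, 61.6, 249.3]
eef_rot: [2.62, -0.0, 1.704]
wrist_force: [0.1, -0.3, -0.9]
finger_gap: 18.5
finger_force: 50.0
```

carry_out:
  slide:
    - [-0.0358,-0.7074,0]
    - [-0.0358,-0.7074,0]
    - [-0.0358,-0.7074,0]
    - [-0.0358,-0.7074,0]
    - [-0.0358,-0.7074,0]
    - [-0.0358,-0.7074,-0.167]
    - [-0.0358,-0.7074,-0.167]
    - [-0.0358,-0.7074,-0.167]
    - [-0.0358,-0.7074,-0.167]
    - [-0.0358,-0.7074,-0.167]
  dr:
    - [0,0,0]
    - [0,0,0]
    - [0,0,0]
    - [0,0,0]
    - [0,0,0]
    - [0,0,0]
    - [0,0,0]
    - [0,0,0]
    - [0,0,0]
    - [0,0,0]
  gripper: [0,0,0,0,0,0,0,0,0,0]

```text
clock: 9.0
eef_pos: [428.4, -113.7, 209.7]
eef_rot: [2.617, 0.001, 1.709]
wrist_force: [-0.6, -0.1, -1.3]
finger_gap: 18.7
finger_force: 50.0
```

Run:
```python
from plan import *
s=read_state();print(s["eef_pos"],s["finger_gap"],s["clock"])
R=Ro.from_euler("xyz",s["eef_rot"]).as_matrix();print("rot err",Ro.from_matrix(R@TG.T).as_rotvec())
h=s["eef_pos"]+R@[0,0,80.15];print("handle deck",RD.T@(h-O))
g=[h+RD@[0,-y,0] for y in(37.5,92.5,147.5)]
ims=[]
for n in("top","scene"):
    im=camera(n);u=np.array([proj(n,x) for x in g]);print(n,u)
    c=u[1].astype(int);ims.append(cv2.resize(im[max(c[1]-50,0):c[1]+50,c[0]-65:c[0]+65,::-1],(390,300),interpolation=cv2.INTER_CUBIC))
cv2.imwrite("pics/hold.png",np.hstack(ims))
```

```text
[ 428.39010367 -113.65300768  209.74610864] 18.66902097636772 9.0
rot err [-0.00053917 -0.00105232  0.00194492]
handle deck [ 23.43479662  87.62340534 100.81820417]
top [[366.67696684 264.62378349]
 [389.03502632 261.71439088]
 [411.3962152  258.80459106]]
scene [[274.01093063 235.1633497 ]
 [260.45949868 245.00050133]
 [246.13821639 255.39649682]]
```

View pics/hold.png

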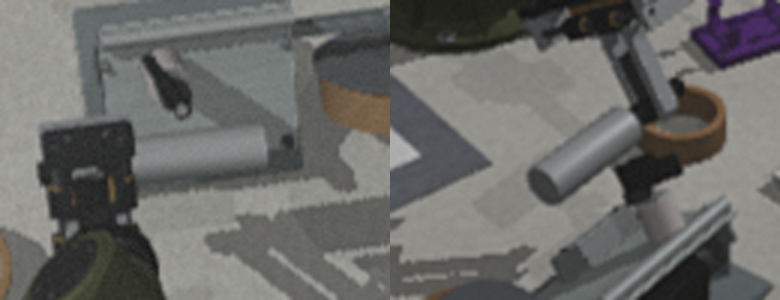

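The hold crop shows the gauge gripped level, with its barrel end within a few millimetres of the prediction, lined up between the rail and the wing. Next I'll lower it to the seat.

carry_out:
  slide:
    - [0.05,0.007,-0.087]
    - [0.0991,0.0136,-0.1732]
    - [0.1427,0.0195,-0.2494]
    - [0.1565,0.0214,-0.2737]
    - [0.1523,0.0208,-0.2798]
    - [0.1523,0.0208,-0.2798]
    - [0.1523,0.0208,-0.2798]
    - [0.1523,0.0208,-0.2798]
  dr:
    - [0,0,0]
    - [0,0,0]
    - [0,0,0]
    - [0,0,0]
    - [0,0,0]
    - [0,0,0]
    - [0,0,0]
    - [0,0,0]
  gripper: [0,0,0,0,0,0,0,0]

```text
clock: 9.77
eef_pos: [465.9, -109.2, 139.6]
eef_rot: [2.617, 0.001, 1.707]
wrist_force: [3.5, 1.6, -0.1]
finger_gap: 18.8
finger_force: 50.0
```

Run:
```python
from plan import *
s=read_state();R=Ro.from_euler("xyz",s["eef_rot"]).as_matrix()
print("handle deck",RD.T@(s["eef_pos"]+R@[0,0,80.15]-O),"F deck",RD.T@s["wrist_force"],s["moment"],s["finger_gap"])
```

```text
handle deck [21.14240982 86.82079245 21.16128355] F deck [ 3.14103801  1.06139628 -1.91739609] [ 0.35524738 -0.35160293  0.34502134] 18.807484625226692
```

Run:
```python
from plan import *
c=(np.array([465.76,-109.15,138.45]),TG)
up=(c[0]+RD@[0,0,95.],TG);print("up",mv(c,up))
pre=(dk(55.5,0,69+78+45),RD@DOWN(.42));print("pre",mv(up,pre))
g=(dk(55.5,0,69+78),RD@DOWN(.42));print("grip",mv(pre,g), g[0])
for q in(1.0,1.28): print("turn",q,mv(g,(g[0],RD@DOWN(q))))
```

```text
up ('slide', [-0.1882, -0.0258, 0.3291], 'dr', [0.0, 0.0, 0.0])
pre ('slide', [0.1747, -0.3273, 0.0586], 'dr', [0.0907, 0.0124, -0.1586])
grip ('slide', [0.0892, 0.0122, -0.1559], 'dr', [0.0, 0.0, 0.0]) [ 484.67274326 -194.35973613  196.40025754]
turn 1.0 ('slide', [0.0, 0.0, 0.0], 'dr', [-0.0457, -0.0063, 0.0799])
turn 1.28 ('slide', [0.0, 0.0, 0.0], 'dr', [-0.0678, -0.0093, 0.1185])
```

carry_out:
  slide:
    - [0,0,0]
    - [0,0,0]
    - [0,0,0]
    - [0,0,0]
  dr:
    - [0,0,0]
    - [0,0,0]
    - [0,0,0]
    - [0,0,0]
  gripper: [30,45,45,50]

```text
clock: 10.1
eef_pos: [465.6, -109.3, 138.5]
eef_rot: [2.618, 0.0, 1.707]
wrist_force: [0.1, -0.3, 0.4]
finger_gap: 41.9
finger_force: 0.0
```

carry_out:
  slide:
    - [-0.05,-0.007,0.087]
    - [-0.1882,-0.0258,0.3291]
    - [-0.1882,-0.0258,0.3291]
    - [-0.1882,-0.0258,0.3291]
    - [-0.1882,-0.0258,0.3291]
  dr:
    - [0,0,0]
    - [0,0,0]
    - [0,0,0]
    - [0,0,0]
    - [0,0,0]
  gripper: [50,50,50,50,50]

```text
clock: 10.52
eef_pos: [418.7, -116.0, 221.9]
eef_rot: [2.616, 0.002, 1.706]
wrist_force: [0.1, 0.1, -0.0]
finger_gap: 47.0
finger_force: 0.0
```

carry_out:
  slide:
    - [0.1747,-0.3273,0.0586]
    - [0.1747,-0.3273,0.0586]
    - [0.1747,-0.3273,0.0586]
    - [0.1747,-0.3273,0.0586]
    - [0.1747,-0.3273,0.0586]
    - [0.1747,-0.3273,0.0586]
    - [0.1747,-0.3273,0.0586]
    - [0.1747,-0.3273,0.0586]
    - [0.1747,-0.3273,0.0586]
    - [0.1747,-0.3273,0.0586]
  dr:
    - [0.0907,0.0124,-0.1586]
    - [0.0907,0.0124,-0.1586]
    - [0.0907,0.0124,-0.1586]
    - [0.0907,0.0124,-0.1586]
    - [0.0907,0.0124,-0.1586]
    - [0.0907,0.0124,-0.1586]
    - [0.0907,0.0124,-0.1586]
    - [0.0907,0.0124,-0.1586]
    - [0.0907,0.0124,-0.1586]
    - [0.0907,0.0124,-0.1586]
  gripper: [55,55,55,55,55,55,55,55,55,55]

```text
clock: 11.35
eef_pos: [462.6, -197.3, 233.6]
eef_rot: [2.917, -0.475, 0.603]
wrist_force: [-0.3, 0.3, 0.4]
finger_gap: 51.6
finger_force: 0.0
```

```bash
python3 snap.py I
python3 - <<'E'
from plan import *
import pickle
s,m,im=pickle.load(open("pics/I.pkl","rb"))
R=Ro.from_euler("xyz",s["eef_rot"]).as_matrix()
print("grasp deck",RD.T@(s["eef_pos"]+R@[0,0,78]-O),"err",Ro.from_matrix(R@(RD@DOWN(.42)).T).as_rotvec(),s["joints"])
print("bolt px",proj("wrist",dk(55.5,0,83),m))
for q in(.3,.42,.55): print(q,proj("wrist",dk(55.5+48*np.cos(q),48*np.sin(q),80),m))
print("barrel ends",[proj("wrist",dk(20,y,20),m) for y in(-60,50,125)])
cv2.imwrite("pics/I.png",cv2.convertScaleAbs(im[:,:,::-1],alpha=1.5))
E
```

```text
11.35 [ 462.56905735 -197.26596127  233.61278424] [ 2.91676832 -0.47490165  0.60294876] 0.15163834129645531
grasp deck [ 54.65384931   0.24136018 112.37403535] err [ 0.00511757  0.00259057 -0.00622843] [-0.59174803  0.14428055  1.94426616  0.52859127  0.72043721  0.08731785]
bolt px [320.45900859 279.01167927]
0.3 [330.53216199 193.10931866]
0.42 [319.82129089 192.54244823]
0.55 [308.23748973 193.38433827]
barrel ends [array([373.38851301, 320.36413159]), array([239.499308  , 265.64825134]), array([142.01142503, 225.80833049])]
```

View pics/I.png

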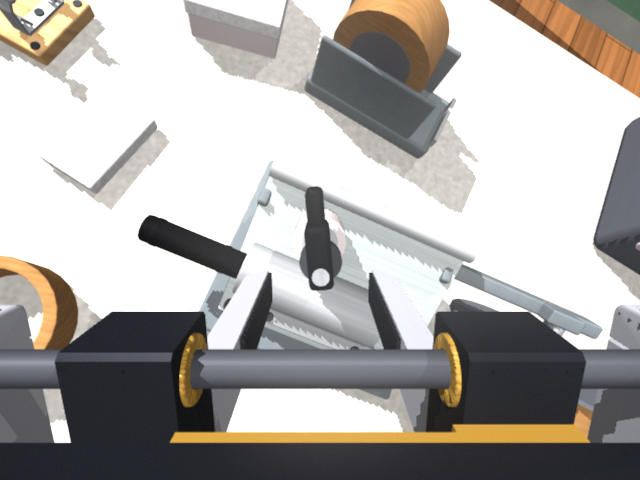

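The wrist view shows the gauge seated between rail and roller, with its handle end at (150,228). The wing is centred between the fingers, bolt at (320,279) and nose at (315,190), so q is about 0.47. I'll grip the wing.

carry_out:
  slide:
    - [0.0892,0.0122,-0.1559]
    - [0.0892,0.0122,-0.1559]
    - [0.0892,0.0122,-0.1559]
    - [0.0892,0.0122,-0.1559]
    - [0.0892,0.0122,-0.1559]
    - [0.0892,0.0122,-0.1559]
    - [0.0892,0.0122,-0.1559]
    - [0.0892,0.0122,-0.1559]
    - [0.0892,0.0122,-0.1559]
    - [0.0892,0.0122,-0.1559]
  dr:
    - [0,0,0]
    - [0,0,0]
    - [0,0,0]
    - [0,0,0]
    - [0,0,0]
    - [0,0,0]
    - [0,0,0]
    - [0,0,0]
    - [0,0,0]
    - [0,0,0]
  gripper: [50,50,50,30,20,0,0,0,0,0]
  newtons: 25

```text
clock: 12.23
eef_pos: [484.4, -194.0, 197.3]
eef_rot: [2.91, -0.475, 0.613]
wrist_force: [-6.0, 5.3, 5.9]
finger_gap: 26.0
finger_force: 25.0
```

Run:
```python
from plan import *
s=read_state();R=Ro.from_euler("xyz",s["eef_rot"]).as_matrix()
print("grasp deck",RD.T@(s["eef_pos"]+R@[0,0,78]-O),"F",RD.T@s["wrist_force"],s["moment"],s["finger_gap"],s["finger_force"])
x=RD.T@R[:,0];print("tool q",np.arctan2(x[1],x[0]))
```

```text
grasp deck [55.7429912   0.44320855 69.90861412] F [-1.62129779  6.0879683   7.71024657] [0.94832196 0.68967974 0.56094626] 25.970718932763212 25.001480877399445
tool q 0.42088611066377823
```

carry_out:
  slide:
    - [0,0,0]
    - [0,0,0]
    - [0,0,0]
  dr:
    - [0,0,0]
    - [0,0,0]
    - [0,0,0]
  gripper: [0,0,0]

```text
clock: 12.48
eef_pos: [484.4, -194.0, 197.3]
eef_rot: [2.91, -0.475, 0.613]
wrist_force: [-6.2, 5.2, 4.9]
finger_gap: 26.1
finger_force: 25.0
```

```bash
python3 snap.py J
python3 - <<'E'
from plan import *
import pickle
s,m,im=pickle.load(open("pics/J.pkl","rb"))
R=Ro.from_euler("xyz",s["eef_rot"]).as_matrix()
print("grasp",RD.T@(s["eef_pos"]+R@[0,0,78]-O),"F",RD.T@s["wrist_force"],"M",R.T@s["moment"],s["finger_gap"],s["finger_force"])
x=RD.T@R[:,0];print("tool q",np.arctan2(x[1],x[0]))
print("bolt",proj("wrist",dk(55.5,0,83),m)); 
for q in(.3,.42,.55): print(q,proj("wrist",dk(55.5+48*np.cos(q),48*np.sin(q),80),m))
# dark wing above fingers: column extents per row
d=im.max(2)<50
for r in range(100,300,10):
    c=np.flatnonzero(d[r,200:440])+200
    runs=np.split(c,np.flatnonzero(np.diff(c)>1)+1) if len(c) else []
    print(r,[(int(k[0]),int(k[-1])) for k in runs if len(k)>4])
E
```

```text
12.4833 [ 484.35883715 -194.03640666  197.31567337] [ 2.91034803 -0.4745984   0.61328742] 0.001635435098204889
grasp [55.76141988  0.42221206 69.9263889 ] F [-2.2770786   5.98762044  6.99171036] M [1.26807548 0.0179769  0.01785022] 26.130606813095163 25.00140219926834
tool q 0.42091977318416546
bolt [319.84257689 313.96837027]
0.3 [333.62179126 206.77495952]
0.42 [320.01205453 205.9404339 ]
0.55 [305.27310865 206.87153354]
100 []
110 []
120 []
130 []
140 []
150 []
160 []
170 []
180 []
190 []
200 []
210 []
220 [(303, 311), (319, 323)]
230 [(304, 324)]
240 [(305, 328)]
250 [(302, 308), (320, 330)]
260 [(301, 331)]
270 [(200, 223), (301, 332)]
280 [(200, 228), (302, 333)]
290 [(200, 223), (290, 295), (303, 334), (345, 350)]
```

The fingers stopped 26 mm apart, symmetric about the wing (dark edges at columns 290 and 350, wing at 303 to 334). Their tips have closed on the hub below the wing. I'll open, rise 8 mm and grip again.

carry_out:
  slide:
    - [0,0,0]
    - [0,0,0]
    - [-0.0159,-0.0022,0.0277]
    - [-0.0159,-0.0022,0.0277]
    - [-0.0159,-0.0022,0.0277]
    - [-0.0159,-0.0022,0.0277]
    - [-0.0159,-0.0022,0.0277]
    - [-0.0159,-0.0022,0.0277]
    - [-0.0159,-0.0022,0.0277]
    - [-0.0159,-0.0022,0.0277]
  dr:
    - [0,0,0]
    - [0,0,0]
    - [-0.0039,-0.0005,0.0069]
    - [-0.0039,-0.0005,0.0069]
    - [-0.0039,-0.0005,0.0069]
    - [-0.0039,-0.0005,0.0069]
    - [-0.0039,-0.0005,0.0069]
    - [-0.0039,-0.0005,0.0069]
    - [-0.0039,-0.0005,0.0069]
    - [-0.0039,-0.0005,0.0069]
  gripper: [38,38,38,38,0,0,0,0,0,0]

```text
clock: 13.37
eef_pos: [480.6, -194.8, 203.1]
eef_rot: [2.887, -0.462, 0.666]
wrist_force: [-1.4, 1.3, -0.9]
finger_gap: 14.0
finger_force: 24.9
```

```bash
cat > st.py <<'E'
from plan import *
np.set_printoptions(precision=2,suppress=True)
s=read_state();R=Ro.from_euler("xyz",s["eef_rot"]).as_matrix();x=RD.T@R[:,0]
print("grasp",RD.T@(s["eef_pos"]+R@[0,0,78]-O),"F",RD.T@s["wrist_force"],"M",R.T@s["moment"],s["finger_gap"],s["finger_force"],"q",np.arctan2(x[1],x[0]),"j",s["joints"])
E
python3 st.py
```

```text
grasp [55.27  0.2  76.8 ] F [-1.45  1.49 -0.19] M [ 0.47 -0.18 -0.05] 14.024358224867878 24.94747906923294 q 0.4700655753512951 j [-0.56  0.22  1.93  0.56  0.65  0.  ]
```

carry_out:
  slide:
    - [0,0,0]
    - [0,0,0]
    - [0,0,0]
    - [0,0,0]
    - [0,0,0]
    - [0,0,0]
    - [0,0,0]
    - [0,0,0]
    - [0,0,0]
    - [0,0,0]
  dr:
    - [-0.0647,-0.0089,0.113]
    - [-0.0647,-0.0089,0.113]
    - [-0.0647,-0.0089,0.113]
    - [-0.0647,-0.0089,0.113]
    - [-0.0647,-0.0089,0.113]
    - [-0.0647,-0.0089,0.113]
    - [-0.0647,-0.0089,0.113]
    - [-0.0647,-0.0089,0.113]
    - [-0.0647,-0.0089,0.113]
    - [-0.0647,-0.0089,0.113]
  gripper: [0,0,0,0,0,0,0,0,0,0]

```text
clock: 14.2
eef_pos: [481.4, -195.4, 203.6]
eef_rot: [2.633, -0.138, 1.461]
wrist_force: [11.8, -1.6, -5.3]
finger_gap: 13.6
finger_force: 24.9
```

```bash
python3 st.py
```

```text
grasp [56.33 -0.69 76.89] F [  7.29  -3.15 -10.32] M [-1.19 -0.21 -0.12] 13.583442414577597 24.946856796741486 q 1.2901340059627693 j [-0.56  0.22  1.93  0.56  0.65 -0.82]
```

carry_out:
  slide:
    - [0,0,0]
    - [0,0,0]
    - [0,0,0]
    - [-0.0892,-0.0122,0.1559]
    - [-0.0892,-0.0122,0.1559]
    - [-0.0892,-0.0122,0.1559]
    - [-0.0892,-0.0122,0.1559]
    - [-0.0892,-0.0122,0.1559]
  dr:
    - [0,0,0]
    - [0,0,0]
    - [0,0,0]
    - [0,0,0]
    - [0,0,0]
    - [0,0,0]
    - [0,0,0]
    - [0,0,0]
  gripper: [40,45,50,50,50,50,50,50]

```text
clock: 14.87
eef_pos: [458.4, -197.8, 241.5]
eef_rot: [2.636, -0.139, 1.462]
wrist_force: [-0.0, -0.3, 0.8]
finger_gap: 47.0
finger_force: 0.0
```

```bash
python3 snap.py K
python3 - <<'E'
from plan import *
import pickle
np.set_printoptions(precision=2,suppress=True)
s,m,im=pickle.load(open("pics/K.pkl","rb"))
print("bolt",proj("wrist",dk(55.5,0,83),m))
for q in(1.2,1.29,1.4): print(q,proj("wrist",dk(55.5+48*np.cos(q),48*np.sin(q),80),m))
for y in(125,87,50): print("axis y",y,[proj("wrist",dk(x,y,20),m) for x in(10,20,30)])
d=(im.max(2)<50).astype(np.uint8);d[300:]=0
for c in cv2.findContours(d,0,1)[0]:
    if cv2.contourArea(c)>150: print(cv2.contourArea(c),cv2.boundingRect(c),cv2.minAreaRect(c))
for r in range(170,300,10):
    c=np.flatnonzero(d[r,200:440])+200
    runs=np.split(c,np.flatnonzero(np.diff(c)>1)+1) if len(c) else []
    print(r,[(int(k[0]),int(k[-1])) for k in runs if len(k)>4])
c=(dk(55.5,0,77+78+45),RD@DOWN(1.29));print(mv(c,(dk(20,87,100.2+80),TG)))
E
```

```text
14.8667 [ 458.43694492 -197.84649781  241.54139374] [ 2.63579691 -0.13903426  1.46219961] 0.010040436551605178
bolt [320.25 274.54]
1.2 [328.   192.05]
1.29 [320.32 191.69]
1.4 [310.94 192.21]
axis y 125 [array([205.95,  95.22]), array([219.7 ,  90.89]), array([233.53,  86.54])]
axis y 87 [array([224.69, 150.24]), array([238.02, 146.2 ]), array([251.42, 142.15])]
axis y 50 [array([241.74, 200.27]), array([254.68, 196.5 ]), array([267.69, 192.7 ])]
154.0 (365, 273, 12, 27) ((370.5, 286.0), (11.0, 26.0), 0.0)
167.0 (263, 273, 13, 27) ((269.0, 286.0), (12.0, 26.0), -0.0)
1462.5 (307, 192, 27, 94) ((320.0, 238.5), (26.0, 93.0), -0.0)
1064.0 (213, 108, 56, 96) ((241.0, 152.0), (101.19287872314453, 27.828041076660156), 71.56504821777344)
170 [(234, 244)]
180 [(237, 249), (253, 257)]
190 [(241, 258), (260, 267)]
200 [(244, 257)]
210 []
220 [(314, 322)]
230 [(311, 321)]
240 [(311, 321)]
250 [(311, 326)]
260 [(311, 333)]
270 []
280 [(271, 275), (365, 369)]
290 [(267, 275), (365, 371)]
('slide', [-0.1298, 0.3335, -0.1396], 'dr', [-0.0221, -0.003, 0.0387])
```

The wing now reads 0° in the tool frame, so q is about 1.29 (gap about 40.3 mm). The handle is where expected, with its middle near deck y = 83. I'll re-grip the handle for the draw.

Run:
```python
from plan import *
c=(dk(55.5,0,77+78+45),RD@DOWN(1.29));h=(dk(20.7,85,180.2),TG);print(mv(c,h))
for z in(160,130,100.2):print(mv(h,(dk(20.7,85,z),TG)))
g=(dk(20.7,85,100.2),TG);print("draw84",mv(g,(dk(20.7,169,100.2),TG)), "lift80",mv(g,(dk(20.7,85,180),TG)))
```

```text
('slide', [-0.1263, 0.3259, -0.1382], 'dr', [-0.0221, -0.003, 0.0387])
('slide', [0.04, 0.0055, -0.07], 'dr', [0.0, 0.0, 0.0])
('slide', [0.0995, 0.0136, -0.1739], 'dr', [0.0, 0.0, 0.0])
('slide', [0.1585, 0.0217, -0.2771], 'dr', [0.0, 0.0, 0.0])
draw84 ('slide', [-0.0456, 0.3329, 0.0], 'dr', [0.0, 0.0, 0.0]) lift80 ('slide', [-0.1581, -0.0216, 0.2764], 'dr', [0.0, 0.0, 0.0])
```

carry_out:
  slide:
    - [-0.1263,0.3259,0]
    - [-0.1263,0.3259,0]
    - [-0.1263,0.3259,0]
    - [-0.1263,0.3259,-0.1382]
    - [-0.1263,0.3259,-0.1382]
    - [-0.1263,0.3259,-0.1382]
    - [-0.1263,0.3259,-0.1382]
  dr:
    - [-0.0221,-0.003,0.0387]
    - [-0.0221,-0.003,0.0387]
    - [-0.0221,-0.003,0.0387]
    - [-0.0221,-0.003,0.0387]
    - [-0.0221,-0.003,0.0387]
    - [-0.0221,-0.003,0.0387]
    - [-0.0221,-0.003,0.0387]
  gripper: [55,55,55,55,55,55,55]

```text
clock: 15.5
eef_pos: [427.2, -116.9, 208.3]
eef_rot: [2.618, -0.0, 1.706]
wrist_force: [-0.1, 0.1, 0.6]
finger_gap: 51.9
finger_force: 0.0
```

carry_out:
  slide:
    - [0.04,0.0055,-0.07]
    - [0.0995,0.0136,-0.1739]
    - [0.1585,0.0217,-0.2771]
    - [0.1585,0.0217,-0.2771]
    - [0.1585,0.0217,-0.2771]
    - [0.1585,0.0217,-0.2771]
    - [0.1585,0.0217,-0.2771]
  dr:
    - [0,0,0]
    - [0,0,0]
    - [0,0,0]
    - [0,0,0]
    - [0,0,0]
    - [0,0,0]
    - [0,0,0]
  gripper: [55,55,55,55,55,55,40]
  newtons: 10

```text
clock: 16.08
eef_pos: [466.7, -111.6, 140.4]
eef_rot: [2.616, 0.001, 1.707]
wrist_force: [-0.2, 0.6, 0.6]
finger_gap: 47.8
finger_force: 0.0
```

carry_out:
  slide:
    - [0,0,0]
    - [0,0,0]
    - [0,0,0]
    - [0,0,0]
    - [0,0,0]
    - [0,0,0]
    - [0,0,0]
  dr:
    - [0,0,0]
    - [0,0,0]
    - [0,0,0]
    - [0,0,0]
    - [0,0,0]
    - [0,0,0]
    - [0,0,0]
  gripper: [0,0,0,0,0,0,0]
  newtons: 10

```text
clock: 16.67
eef_pos: [466.5, -111.1, 138.6]
eef_rot: [2.618, 0.0, 1.707]
wrist_force: [-0.3, 1.9, 2.2]
finger_gap: 19.4
finger_force: 10.0
```

```bash
python3 st.py
```

```text
grasp [20.84 84.93 22.3 ] F [1.04 1.92 1.93] M [-0.02  0.09 -0.1 ] 19.447522697566814 10.007236003875732 q 1.5711114701949032 j [-0.4   0.26  2.09  0.68  0.42 -1.12]
```

carry_out:
  slide:
    - [0,0,0]
    - [0,0,0]
    - [0,0,0]
  dr:
    - [0,0,0]
    - [0,0,0]
    - [0,0,0]
  gripper: [0,0,0]
  newtons: 50

```text
clock: 16.92
eef_pos: [466.6, -111.1, 138.6]
eef_rot: [2.618, 0.0, 1.707]
wrist_force: [0.1, 1.1, 3.5]
finger_gap: 19.1
finger_force: 50.0
```

carry_out:
  slide:
    - [-0.005,0.037,0]
    - [-0.01,0.074,0]
    - [-0.015,0.11,0]
    - [-0.02,0.147,0]
    - [-0.025,0.184,0]
    - [-0.03,0.221,0]
    - [-0.035,0.258,0]
    - [-0.04,0.295,0]
    - [-0.0456,0.3329,0]
    - [-0.0456,0.3329,0]
  dr:
    - [0,0,0]
    - [0,0,0]
    - [0,0,0]
    - [0,0,0]
    - [0,0,0]
    - [0,0,0]
    - [0,0,0]
    - [0,0,0]
    - [0,0,0]
    - [0,0,0]
  gripper: [0,0,0,0,0,0,0,0,0,0]

```text
clock: 17.75
eef_pos: [454.4, -26.4, 138.1]
eef_rot: [2.619, -0.0, 1.708]
wrist_force: [-0.6, 0.1, -0.8]
finger_gap: 19.0
finger_force: 50.0
```

carry_out:
  slide:
    - [0,0,0]
    - [0,0,0]
    - [0,0,0]
  dr:
    - [0,0,0]
    - [0,0,0]
    - [0,0,0]
  gripper: [0,0,0]

```text
clock: 18.0
eef_pos: [455.0, -28.1, 138.4]
eef_rot: [2.618, 0.0, 1.707]
wrist_force: [-0.8, 1.0, 0.1]
finger_gap: 18.9
finger_force: 50.0
```

```bash
python3 st.py
python3 - <<'E'
from plan import *
# gauge far end in scene/top views by contrast around prediction; roller/wing check from top
s=read_state();R=Ro.from_euler("xyz",s["eef_rot"]).as_matrix();h=s["eef_pos"]+R@[0,0,80.15]
m=camera_model("top");im=camera("top");sc=camera("scene");cv2.imwrite("pics/topL.png",im[:,:,::-1]);cv2.imwrite("pics/scL.png",sc[:,:,::-1])
for y in(60,80,100,120,135,140,145,150,155,160,170):
    P=h+RD@[0,-y,10]; u=proj("top",P).round().astype(int);v=proj("scene",P).round().astype(int); print(y,u,im[u[1],u[0]],v,sc[v[1],v[0]])
E
```

```text
grasp [ 20.53 168.7   22.16] F [-0.45  1.13  0.43] M [ 0.12  0.06 -0.02] 18.91141116444408 49.996588826179504 q 1.5706964983884995 j [-0.21  0.2   2.16  0.56  0.32 -0.83]
60 [341 257] [130 135 135] [297 247] [135 139 138]
80 [348 256] [137 139 141] [293 251] [148 152 153]
100 [356 255] [138 141 142] [288 254] [138 140 142]
120 [364 254] [136 140 140] [284 258] [94 96 95]
135 [370 253] [133 136 137] [280 261] [61 60 61]
140 [372 253] [137 139 139] [279 261] [45 45 47]
145 [374 253] [106 110 110] [278 262] [58 56 57]
150 [376 253] [94 98 95] [277 263] [58 57 57]
155 [377 252] [90 97 94] [275 264] [56 56 58]
160 [379 252] [ 98 101 101] [274 265] [56 56 57]
170 [383 252] [ 98 104 101] [272 267] [52 53 53]
```

The draw is done: the barrel's far end is about 143 mm from the grasp, so its centre is near deck y = 80, with no force on the tool. Next is the rack.

Run:
```python
from plan import *
c=(dk(20.7,169,100.2),TG);a=(dk(20.7,229,100.2),TG);print(c[0],"a",mv(c,a))
b=(a[0]+[0,0,90],TG);print("b",b[0],mv(c,b))
V=DOWN(np.pi/2+.033);h=(np.array([624.1,273.5,80.2+125]),V);print("h",mv(b,h))
print("TCP z lips 144.2 ->",(144.2-205.2)/250)
```

```text
[455.08405984 -27.83374356 138.47026864] a ('slide', [-0.0325, 0.2378, 0.0], 'dr', [0.0, 0.0, 0.0])
b [446.94919115  31.61223116 228.47026864] ('slide', [-0.0325, 0.2378, 0.36], 'dr', [0.0, 0.0, 0.0])
h ('slide', [0.7086, 0.9676, -0.0931], 'dr', [-0.007, 0.0831, -0.016])
TCP z lips 144.2 -> -0.244
```

carry_out:
  slide:
    - [-0.011,0.08,0]
    - [-0.022,0.16,0]
    - [-0.0325,0.2378,0]
    - [-0.0325,0.2378,0.1]
    - [-0.0325,0.2378,0.25]
    - [-0.0325,0.2378,0.36]
    - [-0.0325,0.2378,0.36]
    - [-0.0325,0.2378,0.36]
  dr:
    - [0,0,0]
    - [0,0,0]
    - [0,0,0]
    - [0,0,0]
    - [0,0,0]
    - [0,0,0]
    - [0,0,0]
    - [0,0,0]
  gripper: [0,0,0,0,0,0,0,0]

```text
clock: 18.77
eef_pos: [447.2, 31.3, 229.5]
eef_rot: [2.615, 0.001, 1.707]
wrist_force: [-0.3, 0.1, -1.5]
finger_gap: 18.8
finger_force: 50.0
```

carry_out:
  slide:
    - [0.0886,0.121,-0.0116]
    - [0.1772,0.2419,-0.0233]
    - [0.2657,0.3629,-0.0349]
    - [0.3543,0.4838,-0.0466]
    - [0.4429,0.6048,-0.0582]
    - [0.5315,0.7257,-0.0698]
    - [0.62,0.8467,-0.0815]
    - [0.7086,0.9676,-0.0931]
    - [0.7086,0.9676,-0.0931]
    - [0.7086,0.9676,-0.0931]
  dr:
    - [-0.001,0.012,-0.002]
    - [-0.002,0.024,-0.004]
    - [-0.003,0.036,-0.006]
    - [-0.004,0.048,-0.009]
    - [-0.005,0.06,-0.011]
    - [-0.006,0.072,-0.014]
    - [-0.007,0.0831,-0.016]
    - [-0.007,0.0831,-0.016]
    - [-0.007,0.0831,-0.016]
    - [-0.007,0.0831,-0.016]
  gripper: [0,0,0,0,0,0,0,0,0,0]

```text
clock: 19.6
eef_pos: [623.9, 274.2, 200.9]
eef_rot: [-3.137, 0.001, 1.606]
wrist_force: [-0.6, -0.6, -1.4]
finger_gap: 18.8
finger_force: 50.0
```

carry_out:
  slide:
    - [0,0,0]
    - [0,0,-0.04]
    - [0,0,-0.08]
    - [0,0,-0.12]
    - [0,0,-0.12]
    - [0,0,-0.12]
  dr:
    - [0,0,0]
    - [0,0,0]
    - [0,0,0]
    - [0,0,0]
    - [0,0,0]
    - [0,0,0]
  gripper: [0,0,0,0,0,0]

```text
clock: 20.1
eef_pos: [623.8, 273.1, 174.4]
eef_rot: [-3.14, 0.0, 1.604]
wrist_force: [-0.3, -0.9, -1.6]
finger_gap: 18.6
finger_force: 50.0
```

Run:
```python
from plan import *
np.set_printoptions(precision=3,suppress=True)
s=read_state();R=Ro.from_euler("xyz",s["eef_rot"]).as_matrix();h=s["eef_pos"]+R@[0,0,80.2]
print(s["clock"],"axis pt",h,s["eef_rot"],s["wrist_force"],s["finger_gap"])
a=R[:,0]*[1,1,1]
im=camera("top");sc=camera("scene")
def edge(n,I,rng,off):
    for y in rng:
        P=h-a*y+off;u=proj(n,P).round().astype(int);print(n,y,u,I[u[1],u[0]])
edge("top",im,range(120,164,5),[0,0,12]);edge("scene",sc,range(120,164,5),[-8,-8,8])
cv2.imwrite("pics/topM.png",im[:,:,::-1]);cv2.imwrite("pics/scM.png",sc[:,:,::-1])
# silhouette edges across the barrel at mid (top view): gradient positions
g=cv2.GaussianBlur(cv2.cvtColor(im,cv2.COLOR_RGB2GRAY),(3,3),0).astype(float)
for y in(60,90,120):
    row=[(dx,int(g[tuple(proj("top",h-a*y+[dx,0,0]).round().astype(int)[::-1])])) for dx in range(-36,40,4)];print(y,row)
```

```text
20.1 axis pt [623.671 273.053  94.214] [-3.14   0.     1.604] [-0.267 -0.949 -1.571] 18.637782183641892
top 120 [248 205] [103 105 105]
top 125 [250 205] [101 103 103]
top 130 [252 205] [103 105 104]
top 135 [254 205] [121 124 125]
top 140 [256 204] [147 151 151]
top 145 [258 204] [105 108 111]
top 150 [260 204] [120 103  84]
top 155 [262 204] [167 146 115]
top 160 [264 204] [115 104  91]
scene 120 [381 226] [140 144 144]
scene 125 [380 226] [112 115 116]
scene 130 [379 227] [62 64 62]
scene 135 [378 228] [60 61 61]
scene 140 [377 228] [60 61 61]
scene 145 [376 229] [59 59 59]
scene 150 [375 230] [68 68 68]
scene 155 [374 231] [111 112 107]
scene 160 [373 231] [138 136 131]
60 [(-36, 81), (-32, 77), (-28, 83), (-24, 115), (-20, 107), (-16, 80), (-12, 85), (-8, 91), (-4, 95), (0, 103), (4, 105), (8, 101), (12, 97), (16, 95), (20, 114), (24, 164), (28, 167), (32, 165), (36, 164)]
90 [(-36, 130), (-32, 115), (-28, 109), (-24, 123), (-20, 117), (-16, 86), (-12, 85), (-8, 93), (-4, 103), (0, 105), (4, 105), (8, 103), (12, 93), (16, 91), (20, 136), (24, 161), (28, 164), (32, 163), (36, 167)]
120 [(-36, 106), (-32, 105), (-28, 134), (-24, 147), (-20, 114), (-16, 90), (-12, 92), (-8, 96), (-4, 104), (0, 106), (4, 105), (8, 104), (12, 108), (16, 111), (20, 127), (24, 165), (28, 165), (32, 165), (36, 166)]
```

carry_out:
  slide:
    - [0,0,-0.03]
    - [0,0,-0.06]
    - [0,0,-0.09]
    - [0,0,-0.11]
    - [0,0,-0.118]
    - [0,0,-0.124]
    - [0,0,-0.124]
    - [0,0,-0.124]
  dr:
    - [0,0,0]
    - [0,0,0]
    - [0,0,0]
    - [0,0,0]
    - [0,0,0]
    - [0,0,0]
    - [0,0,0]
    - [0,0,0]
  gripper: [0,0,0,0,0,0,0,0]

```text
clock: 20.87
eef_pos: [624.2, 273.5, 144.4]
eef_rot: [-3.142, -0.0, 1.604]
wrist_force: [-0.1, 0.9, -0.9]
finger_gap: 18.6
finger_force: 50.0
```

carry_out:
  slide:
    - [0,0,-0.004]
    - [0,0,-0.008]
    - [0,0,-0.008]
    - [0,0,-0.008]
  dr:
    - [0,0,0]
    - [0,0,0]
    - [0,0,0]
    - [0,0,0]
  gripper: [0,0,0,0]

```text
clock: 21.2
eef_pos: [624.1, 273.5, 142.3]
eef_rot: [-3.141, -0.0, 1.604]
wrist_force: [0.2, 0.3, 0.1]
finger_gap: 18.8
finger_force: 50.0
```

carry_out:
  slide:
    - [0,0,0]
    - [0,0,0]
    - [0,0,0]
    - [0,0,0.1]
    - [0,0,0.25]
    - [0,0,0.4]
    - [0.0116,-0.352,0.4]
    - [0.0116,-0.352,0.4]
    - [0.0116,-0.352,0.4]
    - [0.0116,-0.352,0.4]
  dr:
    - [0,0,0]
    - [0,0,0]
    - [0,0,0]
    - [0,0,0]
    - [0,0,0]
    - [0,0,0]
    - [0,0,0]
    - [0,0,0]
    - [0,0,0]
    - [0,0,0]
  gripper: [25,35,45,70,80,80,80,80,80,80]

```text
clock: 22.03
eef_pos: [627.3, 183.3, 242.6]
eef_rot: [3.141, -0.0, 1.601]
wrist_force: [0.0, -0.1, -0.7]
finger_gap: 74.8
finger_force: 0.0
```

```bash
python3 snap.py N
python3 - <<'E'
from plan import *
import pickle
np.set_printoptions(precision=2,suppress=True)
s,m,im=pickle.load(open("pics/N.pkl","rb"));print(s["finger_gap"])
a=np.array([-.033,1,0]);
for t,c in(("lips",np.array([627,185.5,64])),):
    for y in(-55,0,55,92.5,130): print(y,[proj("wrist",c+a*y+[dx,0,0],m) for dx in(-20 if y<56 else -10,0,20 if y<56 else 10)])
d=(im.max(2)<50).astype(np.uint8);d[300:]=0
for c in cv2.findContours(d,0,1)[0]:
    if cv2.contourArea(c)>300: print(cv2.contourArea(c),cv2.boundingRect(c),cv2.minAreaRect(c))
g=cv2.cvtColor(im,cv2.COLOR_RGB2GRAY)
for r in(190,215,240,265): print(r,g[r,240:400:6])
E
```

```text
22.0333 [627.30076736 183.25592756 242.64331772] [ 3.14137463e+00 -1.52127041e-04  1.60099327e+00] 0.05665428495556102
74.84364650061454
-55 [array([293.91, 310.94]), array([319.2 , 311.65]), array([344.46, 312.36])]
0 [array([292.47, 243.47]), array([319.  , 244.26]), array([345.5 , 245.04])]
55 [array([290.88, 169.03]), array([318.78, 169.91]), array([346.65, 170.78])]
92.5 [array([304.17, 114.19]), array([318.62, 114.66]), array([333.06, 115.13])]
130 [array([303.44,  54.72]), array([318.44,  55.22]), array([333.43,  55.73])]
1078.5 (2, 167, 21, 128) ((12.323068618774414, 230.52627563476562), (10.777447700500488, 128.20301818847656), 4.647971153259277)
2956.5 (304, 61, 30, 115) ((318.5, 118.0), (114.0, 29.0), 90.0)
3804.0 (587, 3, 53, 96) ((613.0, 50.5), (95.0, 52.0), 90.0)
190 [177 180 175 174 179 174 100 131 103  87 112 131 148 169 167 161 152 135
 115 133 161 186 180 193 187 187 194]
215 [172 179 178 179 178 180 113 104 111  86 113 135 152 170 170 162 153 134
 180 172 153 188 187 192 194 184 194]
240 [176 178 178 175 174 181 115 102 110  86 115 137 156 172 171 162 152 132
 182 171 161 183 186 188 194 192 184]
265 [171 175 179 177 169 180 109 101 109  83 116 138 158 171 173 162 151 128
 166 171 174 184 188 185 183 187 181]
```

The wrist picture puts the handle at columns 304–333, rows 61–175, against a prediction of 304–333, rows 55–170. The gauge is lying squarely on the clip lips. I'll grip the barrel and press.

carry_out:
  slide:
    - [0,0,-0.15]
    - [0,0,-0.3]
    - [0,0,-0.39]
    - [0,0,-0.39]
    - [0,0,-0.39]
    - [0,0,-0.39]
    - [0,0,-0.39]
    - [0,0,-0.39]
    - [0,0,-0.39]
    - [0,0,-0.39]
  dr:
    - [0,0,0]
    - [0,0,0]
    - [0,0,0]
    - [0,0,0]
    - [0,0,0]
    - [0,0,0]
    - [0,0,0]
    - [0,0,0]
    - [0,0,0]
    - [0,0,0]
  gripper: [80,80,80,60,0,0,0,0,0,0]
  newtons: 40

```text
clock: 22.92
eef_pos: [627.0, 185.6, 145.7]
eef_rot: [3.141, -0.001, 1.604]
wrist_force: [-2.2, 0.4, 4.6]
finger_gap: 39.1
finger_force: 40.0
```

carry_out:
  slide:
    - [0,0,0]
    - [0,0,0]
    - [0,0,-0.01]
    - [0,0,-0.02]
    - [0,0,-0.03]
    - [0,0,-0.04]
    - [0,0,-0.05]
    - [0,0,-0.06]
    - [0,0,-0.06]
    - [0,0,-0.06]
  dr:
    - [0,0,0]
    - [0,0,0]
    - [0,0,0]
    - [0,0,0]
    - [0,0,0]
    - [0,0,0]
    - [0,0,0]
    - [0,0,0]
    - [0,0,0]
    - [0,0,0]
  gripper: [0,0,0,0,0,0,0,0,0,0]

```text
clock: 23.75
eef_pos: [627.1, 185.6, 130.1]
eef_rot: [3.141, -0.0, 1.604]
wrist_force: [-2.1, 1.3, 5.1]
finger_gap: 39.3
finger_force: 40.0
```

carry_out:
  slide:
    - [0,0,-0.01]
    - [0,0,-0.02]
    - [0,0,-0.03]
    - [0,0,-0.036]
    - [0,0,-0.04]
    - [0,0,-0.04]
    - [0,0,-0.04]
  dr:
    - [0,0,0]
    - [0,0,0]
    - [0,0,0]
    - [0,0,0]
    - [0,0,0]
    - [0,0,0]
    - [0,0,0]
  gripper: [0,0,0,0,0,0,0]

```text
clock: 24.33
eef_pos: [626.8, 185.3, 119.8]
eef_rot: [-3.14, 0.0, 1.604]
wrist_force: [-5.5, -0.9, 4.8]
finger_gap: 39.2
finger_force: 40.0
```

Force is still low, so I'll press a little further to be sure it bottoms out.

carry_out:
  slide:
    - [0,0,-0.006]
    - [0,0,-0.012]
    - [0,0,-0.012]
    - [0,0,-0.012]
  dr:
    - [0,0,0]
    - [0,0,0]
    - [0,0,0]
    - [0,0,0]
  gripper: [0,0,0,0]

```text
clock: 24.67
eef_pos: [626.9, 185.3, 119.6]
eef_rot: [-3.141, 0.0, 1.604]
wrist_force: [-18.3, -4.4, 31.3]
finger_gap: 39.0
finger_force: 40.0
```

It has bottomed at TCP z = 119.6, with the force rising to 31 N. I'll relax, release, retreat and check.

carry_out:
  slide:
    - [0,0,0.01]
    - [0,0,0.01]
    - [0,0,0.01]
    - [0,0,0.01]
    - [0,0,0.01]
    - [0,0,0.15]
    - [0,0,0.3]
    - [0,0,0.5]
    - [0,0,0.6]
    - [0,0,0.6]
  dr:
    - [0,0,0]
    - [0,0,0]
    - [0,0,0]
    - [0,0,0]
    - [0,0,0]
    - [0,0,0]
    - [0,0,0]
    - [0,0,0]
    - [0,0,0]
    - [0,0,0]
  gripper: [0,50,60,70,80,80,80,80,80,80]

```text
clock: 25.5
eef_pos: [628.4, 185.8, 274.7]
eef_rot: [3.131, -0.002, 1.604]
wrist_force: [-0.2, 0.2, 0.2]
finger_gap: 75.4
finger_force: 0.0
```

carry_out:
  slide:
    - [0,0,0]
    - [0,0,0]
  dr:
    - [0,0,0]
    - [0,0,0]
  gripper: [80,80]

```text
clock: 25.67
eef_pos: [626.8, 185.4, 265.6]
eef_rot: [-3.14, 0.0, 1.604]
wrist_force: [-0.5, 0.6, -1.1]
finger_gap: 75.6
finger_force: 0.0
```

```bash
python3 snap.py P
python3 - <<'E'
from plan import *
import pickle
np.set_printoptions(precision=1,suppress=True)
s,m,im=pickle.load(open("pics/P.pkl","rb"));print(s["wrist_force"])
a=np.array([-.033,1,0])
d=(im.max(2)<50).astype(np.uint8);d[300:]=0
for c in cv2.findContours(d,0,1)[0]:
    x,y,w,h=cv2.boundingRect(c)
    if cv2.contourArea(c)>300 and 250<x<380: print((x,y,w,h),cv2.minAreaRect(c))
for z in(38,64):
    c=np.array([627,185.5,z])
    for y in(0,52,127): print(z,y,[proj("wrist",c+a*y+[dx,0,0],m) for dx in(-10,0,10)])
# wing check from scene: predicted nose for q
im=camera("top");dd=(im.max(2)<45)
b=proj("top",dk(55.5,0,80));ys,xs=np.nonzero(dd[int(b[1])-35:int(b[1])+35,int(b[0])-35:int(b[0])+35])
P=[]
for u,v in zip(xs+int(b[0])-35,ys+int(b[1])-35):
    o,r=ray("top",(u,v));o=RD.T@(o-O);r=RD.T@r;X=o+r*(80-o[2])/r[2];P.append(X[:2]-[55.5,0])
P=np.array(P);P=P[np.hypot(*P.T)<55];far=P[np.hypot(*P.T)>25];print(len(P),far.mean(0),np.arctan2(far.mean(0)[1],far.mean(0)[0]))
E
```

```text
25.6667 [626.80471879 185.40144488 265.58554631] [-3.14018388e+00  2.69769561e-05  1.60399580e+00] 0.020902896327075423
[-0.5  0.6 -1.1]
(309, 81, 24, 95) ((320.5, 128.0), (94.0, 23.0), 90.0)
38 0 [array([308.8, 232.5]), array([320.1, 232.9]), array([331.3, 233.2])]
38 52 [array([308.4, 173. ]), array([320.1, 173.4]), array([331.8, 173.8])]
38 127 [array([307.7,  78. ]), array([320.2,  78.4]), array([332.6,  78.9])]
64 0 [array([307.8, 239.4]), array([320. , 239.8]), array([332.2, 240.2])]
64 52 [array([307.3, 174.8]), array([320.1, 175.2]), array([332.8, 175.6])]
64 127 [array([306.5,  70.7]), array([320.2,  71.2]), array([333.8,  71.7])]
72 [14.2 32.3] 1.157060925058387
```

The handle's apparent length is 94 px and width 23 px. That fits 38 mm height (95 px) and not 64 mm (104 px), so the barrel is home. The top view is too coarse to read the wing angle, so I'll check it closely before handing in.

Run:
```python
from plan import *
c=(np.array([627,185.5,266.7]),DOWN(np.pi/2+.033));t=(dk(55.5,0,215),RD@DOWN(1.29));print(t[0],mv(c,t))
```

```text
[ 450.98669091 -198.96949506  255.28998499] ('slide', [-0.7041, -1.5379, -0.0456], 'dr', [0.0186, -0.0813, -0.0276])
```

carry_out:
  slide:
    - [0,0,0.1]
    - [-0.4,-0.8,0.1]
    - [-0.4,-0.8,0.1]
    - [-0.4,-0.8,0.1]
    - [-0.4,-0.8,0.1]
    - [-0.4,-0.8,0.1]
    - [-0.4,-0.8,0.1]
    - [-0.4,-0.8,0.1]
    - [-0.4,-0.8,0.1]
    - [-0.4,-0.8,0.1]
  dr:
    - [0,0,0]
    - [0,0,0]
    - [0,0,0]
    - [0,0,0]
    - [0,0,0]
    - [0,0,0]
    - [0,0,0]
    - [0,0,0]
    - [0,0,0]
    - [0,0,0]
  gripper: [80,80,80,80,80,80,80,80,80,80]

```text
clock: 26.6
eef_pos: [527.3, -13.8, 291.1]
eef_rot: [-3.14, -0.001, 1.604]
wrist_force: [-0.1, 0.2, -0.6]
finger_gap: 75.2
finger_force: 0.0
```

carry_out:
  slide:
    - [-0.3041,-0.7379,0]
    - [-0.3041,-0.7379,0]
    - [-0.3041,-0.7379,0]
    - [-0.3041,-0.7379,0]
    - [-0.3041,-0.7379,-0.1456]
    - [-0.3041,-0.7379,-0.1456]
    - [-0.3041,-0.7379,-0.1456]
    - [-0.3041,-0.7379,-0.1456]
    - [-0.3041,-0.7379,-0.1456]
    - [-0.3041,-0.7379,-0.1456]
  dr:
    - [0.0186,-0.0813,-0.0276]
    - [0.0186,-0.0813,-0.0276]
    - [0.0186,-0.0813,-0.0276]
    - [0.0186,-0.0813,-0.0276]
    - [0.0186,-0.0813,-0.0276]
    - [0.0186,-0.0813,-0.0276]
    - [0.0186,-0.0813,-0.0276]
    - [0.0186,-0.0813,-0.0276]
    - [0.0186,-0.0813,-0.0276]
    - [0.0186,-0.0813,-0.0276]
  gripper: [80,80,80,80,80,80,80,80,80,80]

```text
clock: 27.43
eef_pos: [452.1, -197.8, 256.1]
eef_rot: [2.635, -0.139, 1.465]
wrist_force: [-0.8, -0.2, 0.6]
finger_gap: 74.9
finger_force: 0.0
```

```bash
python3 snap.py Q
python3 - <<'E'
from plan import *
import pickle
np.set_printoptions(precision=2,suppress=True)
s,m,im=pickle.load(open("pics/Q.pkl","rb"))
print("bolt",proj("wrist",dk(55.5,0,83),m))
for q in(1.15,1.29,1.42): print(q,proj("wrist",dk(55.5+48*np.cos(q),48*np.sin(q),80),m))
d=(im.max(2)<50).astype(np.uint8);d[275:]=0
for c in cv2.findContours(d,0,1)[0]:
    if cv2.contourArea(c)>200: print(cv2.contourArea(c),cv2.boundingRect(c),cv2.minAreaRect(c))
for r in range(185,280,8):
    c=np.flatnonzero(im[r,260:380].max(1)<75)+260
    runs=np.split(c,np.flatnonzero(np.diff(c)>1)+1) if len(c) else []
    print(r,[(int(k[0]),int(k[-1])) for k in runs if len(k)>4])
E
```

```text
27.4333 [ 452.05903645 -197.83590905  256.1233446 ] [ 2.63493028 -0.13853896  1.46531969] 0.008752166286245328
bolt [317.71 268.44]
1.15 [328.97 192.18]
1.29 [317.91 191.36]
1.42 [307.64 192.  ]
1308.0 (305, 188, 26, 87) ((317.5, 231.0), (86.0, 25.0), 90.0)
185 []
193 [(312, 326)]
201 [(312, 326)]
209 [(312, 326)]
217 [(312, 327)]
225 [(309, 329)]
233 [(309, 330)]
241 [(305, 334)]
249 [(302, 337)]
257 [(302, 337)]
265 [(305, 311), (328, 334)]
273 []
```

In this view the nose (column 319), body (319.3) and hub (319.5) line up along the 1.29 rad direction. The setting has held, and the robot is touching nothing, so I'll hand in.

```bash
python3 -c "
from cell import *
print(sign_off())"
```

```text
the job is handed in; nothing more can be done
None
```

I set the roller to the gauge (q about 1.29, gap about 40.3 mm by the wrist camera), drew the gauge clear along the rail with no force felt, pressed it home in both clips of the plywood rack, and handed in at about 27 s; no verdict was returned.

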